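# Fetch the gold driver from behind the parts jars for a spectacle repair

### The arm

A 6-joint arm with a two-finger parallel gripper is mounted at the origin on a cart in front of the work surface, level with it; the furniture and walls round the work are solid. World frame = base frame: x ahead of the robot, y to its left, z up, the work surface at z = 0. Lengths are in m, angles in degrees, forces in N, time in s.
With the tool pointing down it reaches from about 0.3 to 0.75 m from the base axis. Payload 8.5 kg.
Tool frame: the origin (TCP) lies at the very end of the fingers, on their centre line; the grasp point (between the pads) lies 19 mm behind it; z points along the fingers, y is the direction in which the jaws open and shut (so a half turn about z gives the same grasp; the last joint's range is limited). The gripper opens to 85 mm and grips with 20 to 120 N. Pads are 22 mm wide; open, the fingers measure 114 mm over their backs; the gripper's body (76 mm by 85 mm) begins 54 mm behind the grasp point. The pads swing forward as they close: fully open they stand 13 mm farther back than shut.
Start: joints at [54.987, 21.807, 74.336, -0, 83.858, -12.336], TCP at [0.212, 0.507, 0.231] pointing down, gripper open.
Joint ranges: [-178.18, 178.18], [-50.72, 133.34], [12.68, 142.11], [-81.47, 261.47], [9.98, 163.14], [-165.26, 165.26]. Speed limits (degrees/s): [136.94, 136.94, 180, 180, 180, 180].

### API

Orientations are given as a 3x3 rotation matrix whose columns are the frame's x, y, z axes.
In Python, from rig import env, vision, close_job, spotter gives the robot as it stands. The module is installed in compiled form; this text tells all that it offers.
- The arm moves only by the tool jog_arm, never from a script. Its argument "plan" is a list that holds one entry, the list of rows, each a list of 6 numbers: the shift along the tool's x, y, z in units of 40 mm (1.0 is 40 mm), then the turn, a rotation vector about the tool's x, y, z in units of 0.15 rad (1.0 is 0.15 rad). A call has 1 to 10 rows; each row shifts and turns the commanded pose from where the row before left it, along the tool's axes as they then stand; what a row does not reach is not made up. A row lasts 1/10 s, in which the tool goes at most 50 mm and 8.59 degrees, less where a joint would pass 70% of its speed; a pose out of reach is approached as far as the arm can. A call with a number of a shift or a turn outside -1 to 1 is refused whole. A call with a gripper value outside its range is refused whole. "grip" is the opening, from -1 (shut) to 1 (fully open), set as the call begins (left out, the last holds). The fingers move at their own pace and stop on an object; "squeeze" is the grip in N (left out, the last holds). Time passes only in rows, so rows that do not move let the fingers close. It gives the time, the measured TCP pose, the force and the opening at its end, in the units of the state.
- env.observe(): the state, without advancing time (a new reading comes with each control period).
- vision.get_image(name): name is "scene" or "top" or "wrist"; returns (picture, depth): 480x640x3 uint8, red, green, blue; 480x640 float32, m along the optical axis (not along the pixel's ray), 0 where there is no reading.
- vision.camera_info(name): a dict with "fx", "fy", "cx", "cy" (pixels), "rvec" (rotation vector, rad) and "tvec" (3), from world to camera coordinates, as OpenCV has them. Camera axes: x right, y down, z forward; pixel columns grow to the right and rows downward; lengths in m; the calibration is good to about 2 mm. A picture is of the moment at which its call begins: read the wrist's pose just before it. camera_info takes no time and is no camera call; for the wrist camera it gives the pose at the moment of the call.
- close_job(): hands the job in, once; it reports no verdict.
Trained networks look in the newest picture that a camera, given by its name, has taken for a name from the list of things; names that differ only in an ending like _2 or _b are one class to them, and where a whole thing is asked for, a point or a joint stands for the part that bears it (a point fixed in the world has none). Each returns a list of dicts, best first, with "score" (0 to 1); they miss things now and then, are a little off and sometimes report something else, mostly with a low value. They report only what shows in the picture. A call takes as long as a camera call. They do not tell look-alikes from the thing itself.
- spotter.trace(camera, query): "pixels" (480x640 bool, what is visible of it) and "rect" ([left, top, right, bottom] in pixels, round what is visible of it).
The state is a dict: "time_s": time; "q": joint angles; "qvel": joint speeds; "joint_efforts": joint torques, N m; "position": TCP position; "tool_rot": TCP orientation; "ft_force": force on the tool from outside, world axes, zero at the start; "wrist_torque": the same for the moment, N m; "grip_width": finger opening in m.
Only numpy, scipy, OpenCV 4.12 (cv2) and the standard library are available. Lean on these libraries where they do the work, as an engineer would, in place of code of your own. Each camera call takes 0.05 s, during which the arm holds its last target.

### The job

Set out the tools for the spectacle repair in the pale grey job tray: the gold screwdriver and the black loupe both belong in the tray's empty bay, the driver lying and the loupe standing on its wide end. The driver lies under the organiser's clear sliding cover, which the two jars and the loupe in front keep from opening: stand both jars on the black rubber mat meanwhile, and when you have the driver push the cover fully shut against the dust and put each jar back in the compartment it came from. Leave the other two drivers where they lie and knock nothing over.

Things in the scene. Friction and masses are not known exactly. Their poses are not given: they have to be found in the camera images.
- organiser: Fixed wood organiser 206x210 mm; origin: centre of underside, x to its back. Front: 3 open compartments, 66x62 mm, centres x -0.067, y -0.068/0/+0.068, floor 6, lips 13 mm high: jars and loupe, any order. Rear: case, floor 6 mm up, inside x -0.028..0.098, rails 36 mm high; 3 drivers lie along x at x about 0.034, y -0.068/0/+0.068, any order, 9 mm strips between. A clear cover roofs it.
- cover (a joint): Clear cover over the organiser's case, 26..31 mm above the bench. Slide (m): 0 shut, grows along organiser -x to 0.105 open. Stays as left, friction 1 N; clears the lips, but jars and loupe stop it. Metal pull bar on its front edge: 10 mm thick (x), 60 wide (y), 31..49 mm above the bench, centre x = -0.029 - joint value, y = 0 of organiser. Pinch across x, fingertips above 33 mm.
- jar_black: Loose clear screw-top jar of pale parts with a BLACK cap, 37 mm diameter, 52 mm high, 50 g; origin at the centre of its underside, z up. Starts in one compartment of the organiser; must end in that same one.
- jar_white: Loose clear screw-top jar of dark parts with a WHITE cap, 41 mm diameter, 58 mm high, 50 g; origin at the centre of its underside, z up. Starts in one compartment of the organiser; must end in that same one.
- loupe: Loose black watchmaker's loupe standing on its wide end, 38 mm diameter at the foot, narrower above, 30 mm high, 40 g; origin at the centre of its underside, z up. Starts in one compartment of the organiser; belongs in the job tray's bay.
- driver_gold: Loose precision screwdriver with GOLD barrel and cap, 76 mm long, barrel 10 mm wide and 11 mm high, cap 14 mm; lies along its own x, blade to +x, cap to -x; origin under its middle, at floor height. Grasp the barrel across its y.
- driver_silver: Loose precision screwdriver, silver with a black cap, the longest, 95 mm; lies like the gold one. Stays in the organiser.
- driver_steel: Loose precision screwdriver, steel with a black cap, the shortest, 57 mm; lies like the gold one. Stays in the organiser.
- job_tray: Fixed pale grey plastic job tray, 166 mm (x) by 246 mm (y), rim 15 mm high; origin at the centre of its underside. A 13 mm high divider at y = -0.0265 parts it: on the +y side stands the dark spectacle frame under repair (fixed, 50 mm high), on the -y side is the empty bay, inside x -0.080..0.080, y -0.120..-0.028, its floor 6 mm above the bench.
- bench_mat: Fixed black ribbed rubber mat on the bench, 160 mm (x) by 80 mm (y), 6 mm thick; origin at the centre of its underside, x along its length. Free at the start; room for both jars one behind the other along x. Behind mat and tray, from x = 0.57 m on, stand two bench drills, 0.24 m high with their ball levers: carry things in front of them. To their left, round x 0.54, y 0.41, a lens edger 0.38 m high.
Not all that is in view belongs to the job. Several things have the shape of the jar_white; the one meant has the colours described above. What is shaped like the loupe but blue is not meant.

How it is judged (in metres and radians):
On the way, in this order (a step that is already met when the one before it is completed fails the run):
1. both jars stand on the rubber mat (x of jar_black in the frame of bench_mat between -0.08 and 0.08 m and y of jar_black in the frame of bench_mat between -0.04 and 0.04 m and z of each of jar_black, jar_white in the frame of bench_mat below 0.012 m and angle between each of jar_black, jar_white's own z axis and vertical below 0.15 rad and linear speed of each of jar_black, jar_white below 0.03 m/s and x of jar_white in the frame of bench_mat between -0.08 and 0.08 m and y of jar_white in the frame of bench_mat between -0.04 and 0.04 m), for 0.2 s.
2. the gold driver lies in the job tray's bay (x of driver_gold in the frame of job_tray between -0.08 and 0.08 m and y of driver_gold in the frame of job_tray between -0.12 and -0.028 m and z of driver_gold in the frame of job_tray below 0.014 m), for 0.2 s.
At the end, for the whole second after the job is handed in: Gold driver lying and loupe upright in the tray's bay; cover within 8 mm of fully shut; each jar upright within 25 mm of where it started; silver and steel drivers within 30 mm of where they started; all at rest (all of step 2 and angle between the x axis of driver_gold and the z axis of job_tray, either way round above 1.3 rad and linear speed of each of driver_gold, loupe, jar_black, jar_white below 0.02 m/s and angular speed of each of driver_gold, loupe, jar_black, jar_white below 0.3 rad/s and x of loupe in the frame of job_tray between -0.08 and 0.08 m and y of loupe in the frame of job_tray between -0.12 and -0.028 m and z of loupe in the frame of job_tray below 0.012 m and angle between loupe's own z axis and vertical below 0.15 rad and value of joint cover below 0.008 m and distance of each of jar_black, jar_white from where it was at the start of the episode below 0.025 m and angle between each of jar_black, jar_white's own z axis and vertical below 0.12 rad and distance of each of driver_silver, driver_steel from where it was at the start of the episode below 0.03 m); the robot touches nothing.
It fails at once if a jar or the loupe is knocked over (angle between any of jar_black, jar_white, loupe's own z axis and vertical above 0.7 rad).
It also fails if it takes over 141 s, if anything falls off the work surface, if the arm or the gripper's body presses on something with over 40 N, if the wrist force passes 120 N, or if a joint passes its speed limit or range.

## Working session

There is one attempt and no reset: what is moved stays moved. The work goes in short steps, Python scripts to look and compute and a tool call to move; the robot and the scene stay as the last step left them, time stands still between calls to the robot, and variables do not carry over. Pictures are saved under pics/ and viewed, and the job is handed in when it is done.

Besides the shell and the picture viewer there is one more tool, called in YAML: its name, and indented under it one key for each argument. jog_arm: Moves the arm, as the interface text tells. Its arguments: {"type":"object","properties":{"plan":{"type":"array"},"grip":{"type":"number"},"squeeze":{"type":"number"}},"required":["plan"]}

```bash
mkdir -p pics; ls; cat > h.py <<'E'
import numpy as np, cv2
from rig import env, vision, close_job, spotter
def snap(cam,fn=None):
    info=vision.camera_info(cam); im,d=vision.get_image(cam)
    if fn: cv2.imwrite('pics/'+fn,im[:,:,::-1])
    np.savez('last_%s.npz'%cam,im=im,d=d,**{k:np.array(info[k]) for k in info})
    return im,d,info
def cloud(d,info):
    v,u=np.mgrid[0:480,0:640]
    P=np.stack([(u-info['cx'])/info['fx']*d,(v-info['cy'])/info['fy']*d,d],-1)
    R=cv2.Rodrigues(np.array(info['rvec'],float))[0]
    W=(P-np.array(info['tvec']).ravel())@R
    W[d<=0]=np.nan
    return W
def proj(p,info):
    return cv2.projectPoints(np.array(p,float).reshape(-1,1,3),np.array(info['rvec'],float),np.array(info['tvec'],float),np.array([[info['fx'],0,info['cx']],[0,info['fy'],info['cy']],[0,0,1.]]),None)[0].reshape(-1,2)
def st():
    s=env.observe(); print(s['time_s'],np.round(s['position'],4),np.round(s['tool_rot'],3).tolist(),'F',np.round(s['ft_force'],1),'w',s['grip_width']); return s
E
python3 - <<'E'
from h import *
s=st()
for c in ['scene','top','wrist']:
    im,d,i=snap(c,c+'0.png'); print(c,i)
st()
E
```

```text
pics
0.0 [0.2119 0.5072 0.2307] [[-0.923, 0.386, -0.001], [0.386, 0.923, -0.001], [0.0, -0.001, -1.0]] F [-0.5  0.3 -0.8] w 0.08545013515862183
scene {'fx': 463.943305272234, 'fy': 463.943305272234, 'cx': 320.71670980109235, 'cy': 237.95827677674794, 'rvec': array([ 2.06138666, -1.30683485,  0.50052244]), 'tvec': array([-0.36336397,  0.34458202,  0.64677731])}
top {'fx': 534.9891943792139, 'fy': 534.9891943792139, 'cx': 323.7139236549108, 'cy': 239.18651874974313, 'rvec': array([ 2.11875492, -2.09707226,  0.2247876 ]), 'tvec': array([-0.16341251,  0.53473191,  0.98087367])}
wrist {'fx': 361.1302061832035, 'fy': 361.1302061832035, 'cx': 314.3855366078052, 'cy': 232.83987972723537, 'rvec': array([-2.4054535 , -1.60081163, -0.23235943]), 'tvec': array([-0.54837603, -0.03600094,  0.37841887])}
0.15 [0.2119 0.5073 0.2309] [[-0.923, 0.386, -0.001], [0.386, 0.923, -0.001], [0.0, -0.001, -1.0]] F [-0.5  0.7 -0.5] w 0.08509349219299354
```

View pics/scene0.png

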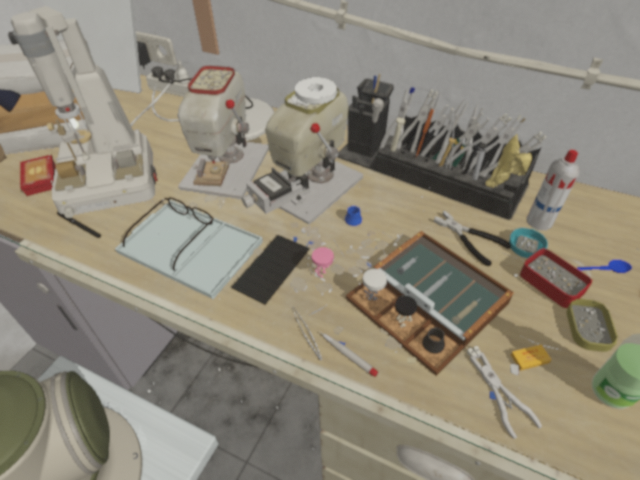

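View pics/top0.png

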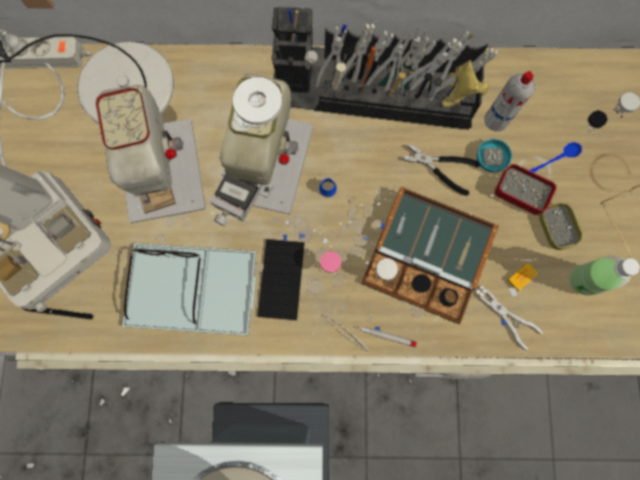

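View pics/wrist0.png

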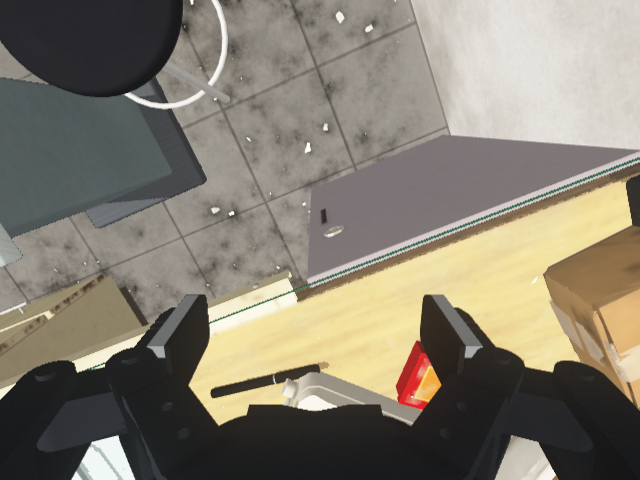

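The top view shows the white-cap jar at (387,268), the black-cap jar at (423,284) and the loupe at (449,297). The look-alikes are the pink-cap jar (330,262), the blue loupe (328,187), the white cap (629,102) and the black cap (598,119). The mat is at (282,279), the tray at (190,288), and the gold driver at about (464,253). Next I'll measure.

```bash
python3 - <<'E'
from h import *
for c in ['top','scene']:
    im,d,info=snap(c)
    W=cloud(d,info)
    np.save('W_%s.npy'%c,W)
    for q in ['organiser','cover','job_tray','bench_mat','jar_black','jar_white','loupe','driver_gold','driver_silver','driver_steel']:
        for r in spotter.trace(c,q)[:4]:
            if r['score']<0.2: continue
            m=r['pixels']; w=W[m]; w=w[~np.isnan(w[:,0])]
            v,u=np.nonzero(m)
            z=np.percentile(w[:,2],[5,50,95]) if len(w) else None
            hi=w[w[:,2]>z[2]-0.012] if len(w) else w
            print(c,q,round(float(r['score']),2),np.round(r['rect']).tolist(),'px',len(u),'med',np.round(np.median(w,0),4),'z',np.round(z,3),'top',np.round((hi.min(0)+hi.max(0))/2,4),np.round(hi.max(0)-hi.min(0),3))
            if q in('organiser','job_tray','bench_mat'):
                ww=w[(w[:,2]<0.06)]
                rc=cv2.minAreaRect((ww[:,:2]*1000).astype(np.float32)); print('   rect',rc, cv2.boxPoints(rc).round(1).tolist())
st()
E
```

```text
top organiser 0.91 [362.0, 189.0, 498.0, 324.0] px 10535 med [ 0.5191 -0.3734  0.0296] z [0.005 0.03  0.037] top [ 0.5397 -0.3814  0.0455] [0.222 0.243 0.041]
   rect ((518.5604858398438, -374.4736328125), (220.25579833984375, 224.0843963623047), 67.02642822265625) [[372.3999938964844, -432.1000061035156], [578.7000122070312, -519.5999755859375], [664.7000122070312, -316.79998779296875], [458.3999938964844, -229.3000030517578]]
top organiser 0.27 [438.0, 290.0, 458.0, 306.0] px 166 med [ 0.4292 -0.3957  0.0213] z [0.008 0.021 0.037] top [ 0.4303 -0.404   0.032 ] [0.028 0.028 0.014]
   rect ((430.3673095703125, -401.73980712890625), (30.437641143798828, 31.104772567749023), 71.29927825927734) [[410.79998779296875, -411.20001220703125], [440.20001220703125, -421.1000061035156], [450.0, -392.29998779296875], [420.5, -382.29998779296875]]
top cover 0.61 [380.0, 194.0, 493.0, 286.0] px 6125 med [ 0.543  -0.381   0.0305] z [0.027 0.03  0.035] top [ 0.5445 -0.3801  0.0385] [0.191 0.221 0.031]
top job_tray 0.92 [122.0, 246.0, 257.0, 338.0] px 10592 med [0.442  0.1092 0.0071] z [0.004 0.007 0
[... 3122 characters left out ...]
d [ 0.4913 -0.1694  0.0582] z [0.002 0.058 0.061] top [ 0.4928 -0.1699  0.0561] [0.041 0.04  0.014]
scene jar_white 0.73 [364.0, 267.0, 386.0, 298.0] px 500 med [ 0.4771 -0.2772  0.0643] z [0.009 0.064 0.067] top [ 0.4789 -0.2776  0.0613] [0.042 0.04  0.013]
scene loupe 0.56 [422.0, 326.0, 443.0, 354.0] px 440 med [ 0.423  -0.4056  0.0212] z [0.008 0.021 0.037] top [ 0.4314 -0.405   0.0326] [0.029 0.029 0.015]
scene loupe 0.49 [346.0, 201.0, 364.0, 225.0] px 275 med [ 0.6487 -0.1646  0.0168] z [0.003 0.017 0.031] top [ 0.6575 -0.1639  0.0262] [0.031 0.029 0.013]
1.25 [0.212  0.5075 0.2313] [[-0.923, 0.386, 0.0], [0.386, 0.923, 0.0], [-0.0, 0.0, -1.0]] F [-0.1 -0.   1. ] w 0.08528667073103963
```

```bash
python3 - <<'E'
import cv2
a=cv2.imread('pics/top0.png')[170:340,345:515]; cv2.imwrite('pics/c1.png',cv2.resize(a,None,fx=3.5,fy=3.5,interpolation=2))
E
```

```text
(no output)
```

View pics/c1.png

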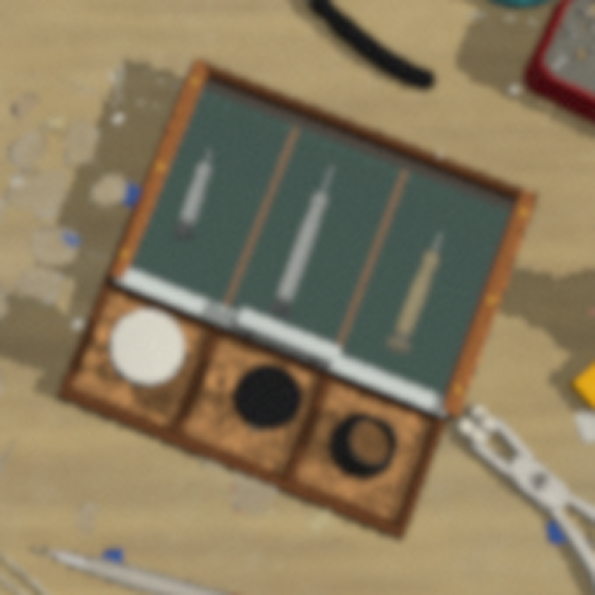

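The crop shows the gold driver in the right lane (the organiser's -y side), with the loupe in front of it. The black jar is in the middle and the white jar on the left. I'll fit the fixed furniture from both views.

```bash
python3 - <<'E'
from h import *
im=cv2.imread('pics/top0.png')
cv2.imwrite('pics/c2.png',cv2.resize(im[235:340,110:315],None,fx=3.8,fy=3.8,interpolation=2))
im=cv2.imread('pics/scene0.png')
cv2.imwrite('pics/c3.png',cv2.resize(im[225:380,340:520],None,fx=3.8,fy=3.8,interpolation=2))
i=vision.camera_info('wrist'); R=cv2.Rodrigues(i['rvec'])[0]
s=env.observe(); T=s['tool_rot']
C=-R.T@i['tvec']; print('cam in tool',T.T@(C-s['position']),'view dir tool',T.T@R[2], 'cam x', T.T@R[0])
E
```

```text
cam in tool [ 0.07353788 -0.000843   -0.14110738] view dir tool [-2.87026474e-01 -6.95820889e-04  9.57922397e-01] cam x [-8.78529425e-04  9.99999507e-01  4.63147478e-04]
```

View pics/c2.png

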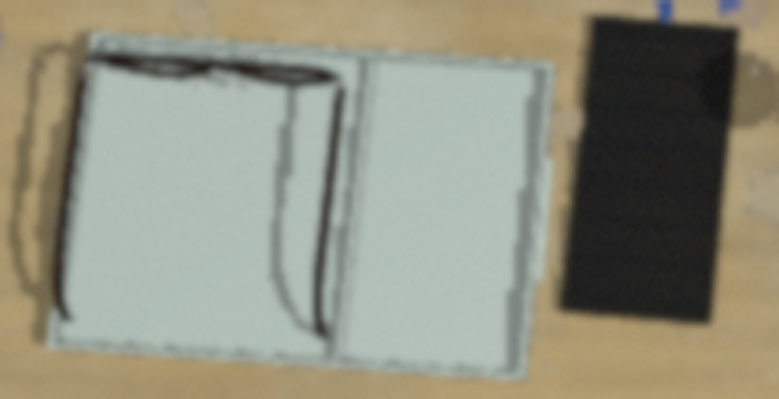

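View pics/c3.png

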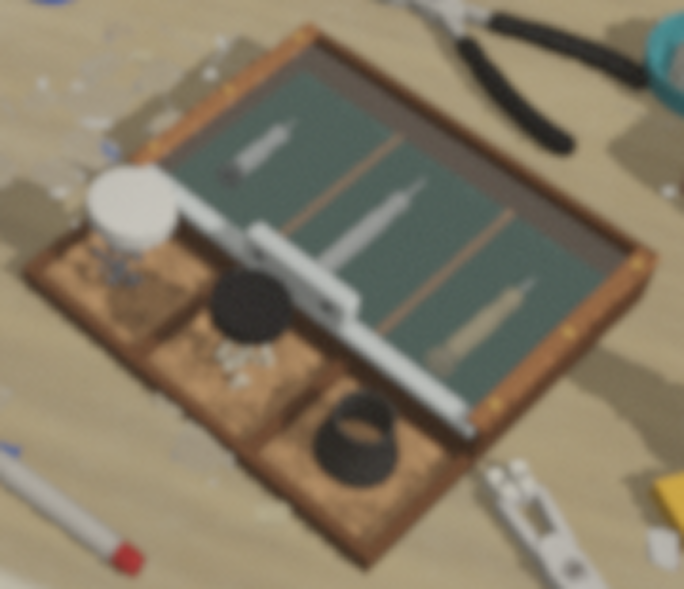

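```bash
python3 - <<'E'
from h import *
from scipy.optimize import least_squares
I={c:vision.camera_info(c) for c in('top','scene')}
def fit(name,obs,x0):
    def tf(p,P):
        c,s=np.cos(p[2]),np.sin(p[2]); P=np.array(P); return np.c_[p[0]+c*P[:,0]-s*P[:,1],p[1]+s*P[:,0]+c*P[:,1],P[:,2]]
    f=lambda p: np.concatenate([(proj(tf(p,o[1]),I[o[0]])-np.array(o[2])).ravel() for o in obs])
    r=least_squares(f,x0); print(name,np.round(r.x,4),'yaw deg',np.degrees(r.x[2]).round(2),'res',np.round(r.fun.reshape(-1,2),1).tolist()); return r.x
P=[[.103,.105,.036],[.103,-.105,.036],[-.103,.105,.013],[-.103,-.105,.013]]
o=fit('org',[('top',P,[(401.6,187.7),(498.4,225.7),(362.7,282.9),(459.9,323.4)]),('scene',P,[(422.1,232.4),(512.9,293.4),(346.6,296.1),(436.6,374.2)])],[.52,-.37,-.4])
P=[[.083,.123,.015],[.083,-.123,.015],[-.083,-.123,.015],[-.083,.123,.015]]
t=fit('tray',[('top',P,[(133.7,243.4),(255.5,251.3),(247.4,335),(122.4,326.6)])],[.445,.11,-.05])
P=[[.08,.04,.006],[.08,-.04,.006],[-.08,-.04,.006],[-.08,.04,.006]]
m=fit('mat',[('top',P,[(265.3,238.9),(304.2,242.4),(296.8,319.7),(257.9,316.1)])],[.466,-.072,-.05])
np.savez('poses.npz',o=o,t=t,m=m)
def inv(p,w): c,s=np.cos(p[2]),np.sin(p[2]); d=np.array(w)-p[:2]; return [c*d[0]+s*d[1],-s*d[0]+c*d[1]]
def fw(p,w): c,s=np.cos(p[2]),np.sin(p[2]); return np.round([p[0]+c*w[0]-s*w[1],p[1]+s*w[0]+c*w[1]],4)
for n,w in dict(white=(.4785,-.2773),black=(.4525,-.344),loupe=(.431,-.4048)).items(): print(n,np.round(inv(o,w),4))
for n,w in dict(bar=(-.029,0),gold=(.034,-.068),w=(-.067,.068),b=(-.067,0),l=(-.067,-.068)).items(): print(n,fw(o,w))
print('mat w,b',fw(m,(.035,0)),fw(m,(-.035,0)),'bay loupe, drv',fw(t,(-.045,-.074)),fw(t,(.03,-.074)))
E
```

```text
org [ 0.5141 -0.3703 -0.3919] yaw deg -22.45 res [[-0.9, -0.0], [0.7, 1.4], [-1.2, -0.6], [0.9, 0.6], [-1.4, -1.0], [1.3, 0.6], [-0.6, -1.0], [1.3, -0.5]]
tray [ 0.4431  0.1068 -0.0547] yaw deg -3.13 res [[0.3, 0.1], [-0.1, 0.0], [0.1, -0.1], [-0.3, -0.0]]
mat [ 0.4657 -0.0731 -0.0702] yaw deg -4.02 res [[0.1, -0.7], [0.3, -1.1], [0.5, 0.6], [-0.9, 1.0]]
white [-0.0684  0.0724]
black [-0.0669  0.0008]
loupe [-0.0636 -0.0636]
bar [ 0.4873 -0.3593]
gold [ 0.5195 -0.4462]
w [ 0.4781 -0.2819]
b [ 0.4521 -0.3447]
l [ 0.4262 -0.4076]
mat w,b [ 0.5006 -0.0755] [ 0.4308 -0.0706] bay loupe, drv [0.3941 0.0353] [0.469  0.0312]
```

jog_arm:
  plan:
    - [[-0.58, -0.88, 0, 0, 0, 0], [-0.58, -0.88, 0, 0, 0, 0], [-0.58, -0.88, 0, 0, 0, 0], [-0.58, -0.88, 0, 0, 0, 0], [-0.58, -0.88, 0, 0, 0, 0], [-0.68, -0.73, 0, 0, 0, 0], [-0.68, -0.73, 0, 0, 0, 0], [-0.68, -0.73, 0, 0, 0, 0], [-0.68, -0.73, 0, 0, 0, 0]]

```text
time_s: 2.15
position: [0.3068, 0.1491, 0.2316]
tool_rot: [[-0.923, 0.385, 0.001], [0.385, 0.923, 0.0], [-0.001, 0.001, -1.0]]
ft_force: [0.2, 0.2, -0.7]
grip_width: 0.0854
```

jog_arm:
  plan:
    - [[-0.68, -0.73, 0, 0, 0, 0], [-0.68, -0.73, 0, 0, 0, 0], [-0.68, -0.73, 0, 0, 0, 0], [-0.68, -0.73, 0, 0, 0, 0], [-0.57, -0.85, 0, 0, 0, 0], [-0.57, -0.85, 0, 0, 0, 0], [-0.57, -0.85, 0, 0, 0, 0], [-0.57, -0.85, 0, 0, 0, 0], [-0.57, -0.85, 0, 0, 0, 0]]
  grip: 0.4

```text
time_s: 3.05
position: [0.4016, -0.2017, 0.2315]
tool_rot: [[-0.923, 0.386, 0.0], [0.386, 0.923, -0.0], [-0.0, -0.0, -1.0]]
ft_force: [0.9, 0.6, -0.0]
grip_width: 0.0599
```

jog_arm:
  plan:
    - [[-0.6, -0.8, 0, 0, 0, 0], [-0.6, -0.8, 0, 0, 0, 0], [-0.6, -0.8, 0, 0, 0, 0], [0, 0, 0, 0, 0, 0], [0, 0, 0, 0, 0, 0]]

```text
time_s: 3.55
position: [0.4309, -0.3166, 0.2308]
tool_rot: [[-0.922, 0.386, -0.001], [0.386, 0.922, 0.001], [0.001, 0.001, -1.0]]
ft_force: [0.6, 0.6, -0.5]
grip_width: 0.0601
```

```bash
cat >> h.py <<'E'
def meas(c,q,im,d,info,thr=.2,band=.012):
    W=cloud(d,info)
    for r in spotter.trace(c,q)[:4]:
        if r['score']<thr: continue
        m=r['pixels']; w=W[m]; w=w[~np.isnan(w[:,0])]
        if len(w)<20: continue
        zt=np.percentile(w[:,2],95); hi=w[w[:,2]>zt-band]
        a,b=np.percentile(hi,1,axis=0),np.percentile(hi,99,axis=0)
        print(q,round(float(r['score']),2),np.round(r['rect']).tolist(),'ztop',zt.round(4),'ctr',((a+b)/2).round(4),'ext',(b-a).round(3),'med',np.median(w,0).round(4))
po=np.load('poses.npz') if __import__('os').path.exists('poses.npz') else None
def fw(p,w): c,s=np.cos(p[2]),np.sin(p[2]); return np.round([p[0]+c*w[0]-s*w[1],p[1]+s*w[0]+c*w[1]],4)
def inv(p,w): c,s=np.cos(p[2]),np.sin(p[2]); d=np.array(w[:2])-p[:2]; return np.round([c*d[0]+s*d[1],-s*d[0]+c*d[1]],4)
def units(t):
    s=env.observe(); T=np.array(s['tool_rot']); print('units to',t,np.round(T.T@(np.array(t)-s['position'])/.04,3))
E
python3 - <<'E'
from h import *
st()
im,d,i=snap('wrist','w1.png')
for q in ['jar_white','jar_black','loupe','driver_gold','driver_silver','driver_steel']: meas('wrist',q,im,d,i)
E
```

```text
3.55 [ 0.4309 -0.3166  0.2308] [[-0.922, 0.386, -0.001], [0.386, 0.922, 0.001], [0.001, 0.001, -1.0]] F [ 0.6  0.6 -0.5] w 0.060142605074129794
jar_white 0.96 [347.0, 215.0, 396.0, 267.0] ztop 0.0636 ctr [ 0.478  -0.2797  0.0586] ext [0.038 0.038 0.011] med [ 0.4761 -0.2796  0.0624]
jar_white 0.71 [464.0, 187.0, 513.0, 235.0] ztop 0.0575 ctr [ 0.4924 -0.1727  0.0523] ext [0.039 0.038 0.011] med [ 0.4904 -0.1733  0.0563]
jar_black 0.62 [350.0, 217.0, 394.0, 265.0] ztop 0.0636 ctr [ 0.4777 -0.2798  0.0586] ext [0.038 0.038 0.011] med [ 0.4759 -0.2798  0.0624]
jar_black 0.56 [275.0, 218.0, 315.0, 263.0] ztop 0.0576 ctr [ 0.4525 -0.3454  0.0526] ext [0.035 0.034 0.011] med [ 0.451  -0.3452  0.0564]
loupe 0.97 [494.0, 314.0, 534.0, 349.0] ztop 0.0282 ctr [ 0.5563 -0.2054  0.1481] ext [0.228 0.104 0.264] med [ 0.6479 -0.1664  0.0133]
loupe 0.74 [218.0, 215.0, 255.0, 258.0] ztop 0.0348 ctr [ 0.4308 -0.4064  0.0295] ext [0.027 0.028 0.013] med [ 0.4292 -0.4006  0.0204]
```

View pics/w1.png

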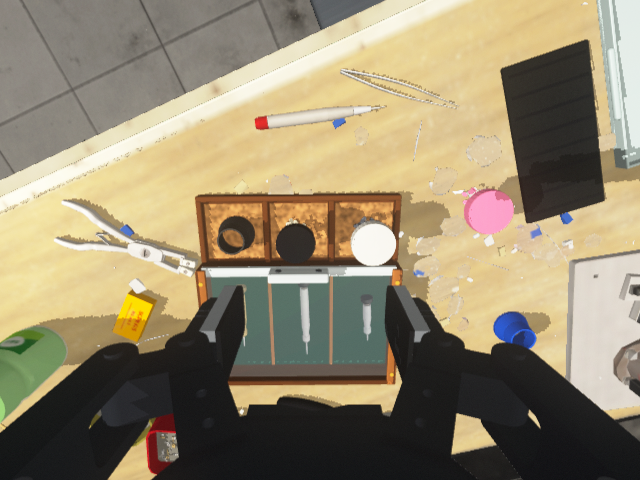

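```bash
python3 - <<'E'
from h import *
units([.478,-.2795,.10]);units([.478,-.2795,.021])
E
```

```text
units to [0.478, -0.2795, 0.1] [-0.735  1.286  3.291]
units to [0.478, -0.2795, 0.021] [-0.734  1.286  5.266]
```

jog_arm:
  plan:
    - [[-0.36, 0.64, 0.3, 0, 0, 0], [-0.37, 0.65, 0.3, 0, 0, 0], [0, 0, 0.9, 0, 0, 0], [0, 0, 0.9, 0, 0, 0], [0, 0, 0.9, 0, 0, 0], [0, 0, 0, 0, 0, 0], [0, 0, 0, 0, 0, 0]]

```text
time_s: 4.6
position: [0.4781, -0.28, 0.1003]
tool_rot: [[-0.923, 0.385, 0.0], [0.385, 0.923, -0.0], [-0.0, -0.0, -1.0]]
ft_force: [0.1, 0.1, 0.3]
grip_width: 0.0596
```

```bash
python3 - <<'E'
from h import *
st();im,d,i=snap('wrist','w2.png');units([.478,-.2795,.021])
E
```

```text
4.6 [ 0.4781 -0.28    0.1003] [[-0.923, 0.385, 0.0], [0.385, 0.923, -0.0], [-0.0, -0.0, -1.0]] F [0.1 0.1 0.3] w 0.05961658353839975
units to [0.478, -0.2795, 0.021] [0.026 0.018 2.004]
```

View pics/w2.png

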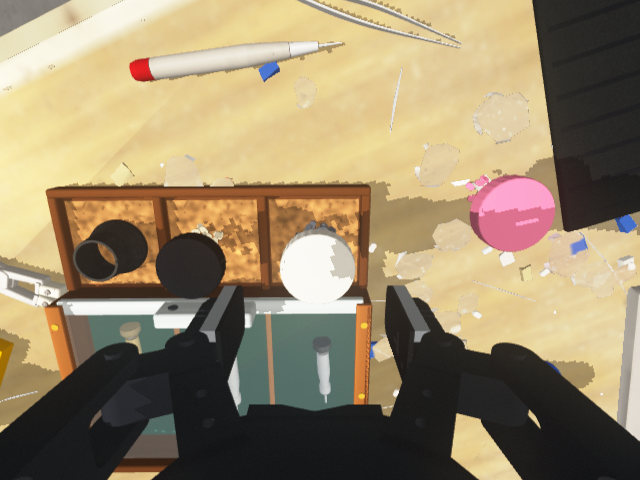

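The white cap at (317,267) is centred between the fingertips. I'll descend and grip.

jog_arm:
  plan:
    - [[0, 0, 0, 0, 0, 0], [0, 0, 0.5, 0, 0, 0], [0, 0, 0.5, 0, 0, 0], [0, 0, 0.5, 0, 0, 0], [0, 0, 0.5, 0, 0, 0], [0, 0, 0, 0, 0, 0]]
  grip: 0.32

```text
time_s: 5.25
position: [0.4775, -0.2796, 0.0187]
tool_rot: [[-0.923, 0.386, -0.001], [0.386, 0.923, 0.001], [0.002, 0.001, -1.0]]
ft_force: [-0.2, 0.6, 0.3]
grip_width: 0.0564
```

jog_arm:
  plan:
    - [[0, 0, 0, 0, 0, 0], [0, 0, 0, 0, 0, 0], [0, 0, 0, 0, 0, 0], [0, 0, 0, 0, 0, 0], [0, 0, 0, 0, 0, 0], [0, 0, 0, 0, 0, 0]]
  grip: -1
  squeeze: 25

```text
time_s: 5.85
position: [0.4785, -0.2805, 0.0209]
tool_rot: [[-0.923, 0.386, 0.002], [0.386, 0.923, -0.002], [-0.003, -0.001, -1.0]]
ft_force: [-1.7, 0.8, 6.8]
grip_width: 0.0408
```

jog_arm:
  plan:
    - [[0, 0, -0.3, 0, 0, 0], [0, 0, -0.7, 0, 0, 0], [0, 0, -0.7, 0, 0, 0], [0, 0, -0.6, 0, 0, 0], [0, 0, 0, 0, 0, 0]]

```text
time_s: 6.35
position: [0.479, -0.2808, 0.1153]
tool_rot: [[-0.923, 0.385, 0.005], [0.385, 0.923, -0.005], [-0.007, -0.002, -1.0]]
ft_force: [-0.4, -0.1, -0.7]
grip_width: 0.041
```

```bash
python3 - <<'E'
from h import *
st();im,d,i=snap('wrist','w3.png');units([.5006,-.0755,.113])
E
```

```text
6.35 [ 0.479  -0.2808  0.1153] [[-0.923, 0.385, 0.005], [0.385, 0.923, -0.005], [-0.007, -0.002, -1.0]] F [-0.4 -0.1 -0.7] w 0.0409704125500126
units to [0.5006, -0.0755, 0.113] [ 1.458  4.938 -0.006]
```

View pics/w3.png

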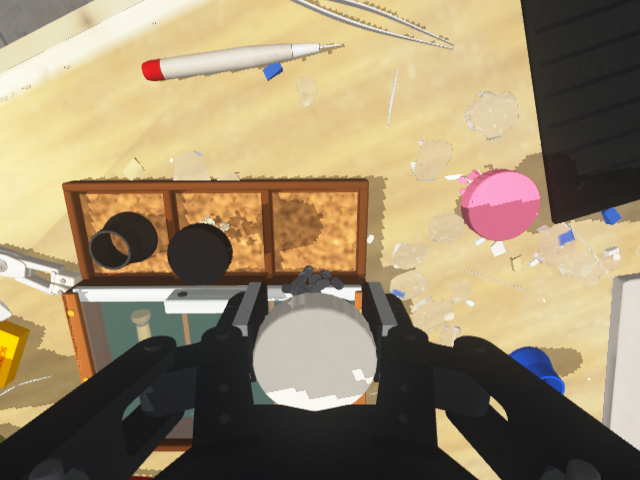

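jog_arm:
  plan:
    - [[0.18, 0.6, 0, 0, 0, 0], [0.29, 0.95, 0, 0, 0, 0], [0.29, 0.95, 0, 0, 0, 0], [0.29, 0.95, 0, 0, 0, 0], [0.29, 0.95, 0, 0, 0, 0], [0.12, 0.54, 0, 0, 0, 0], [0, 0, 0, 0, 0, 0], [0, 0, 0, 0, 0, 0]]

```text
time_s: 7.2
position: [0.4998, -0.075, 0.1107]
tool_rot: [[-0.923, 0.385, -0.001], [0.385, 0.923, 0.0], [0.001, -0.0, -1.0]]
ft_force: [0.1, 0.7, 0.0]
grip_width: 0.0412
```

```bash
sed -i "s/T=np.array(s\['tool_rot'\])/T=np.array([[-.923,.385,0],[.385,.923,0],[0,0,-1]])/" h.py; python3 - <<'E'
from h import *
st();im,d,i=snap('wrist','w4.png');units([.5006,-.0755,.023])
E
```

```text
7.2 [ 0.4998 -0.075   0.1107] [[-0.923, 0.385, -0.001], [0.385, 0.923, 0.0], [0.001, -0.0, -1.0]] F [0.1 0.7 0. ] w 0.04119715870200179
units to [0.5006, -0.0755, 0.023] [-0.015  0.01   2.196]
```

View pics/w4.png

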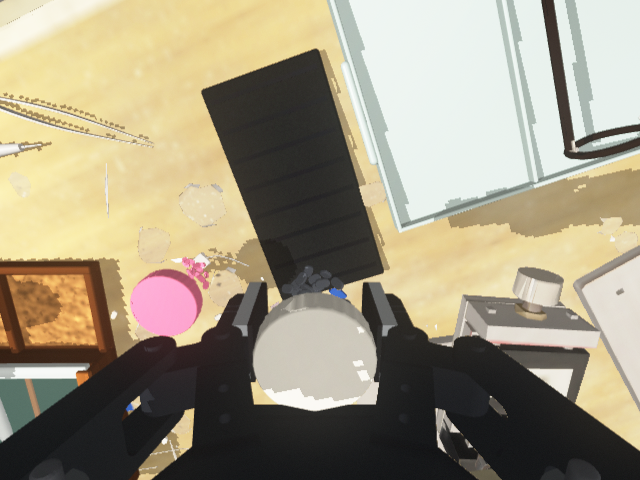

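jog_arm:
  plan:
    - [[0.16, -0.06, 0.5, 0, 0, 0], [0, 0, 0.7, 0, 0, 0], [0, 0, 0.6, 0, 0, 0], [0, 0, 0.25, 0, 0, 0], [0, 0, 0.1, 0, 0, 0], [0, 0, 0.05, 0, 0, 0], [0, 0, 0, 0, 0, 0], [0, 0, 0, 0, 0, 0]]

```text
time_s: 8.05
position: [0.4937, -0.075, 0.0241]
tool_rot: [[-0.923, 0.386, 0.001], [0.386, 0.923, -0.001], [-0.002, 0.0, -1.0]]
ft_force: [0.5, 1.0, 0.2]
grip_width: 0.0408
```

```bash
python3 - <<'E'
from h import *
st();im,d,i=snap('scene');cv2.imwrite('pics/s2.png',cv2.resize(im[210:310,215:345,::-1],None,fx=5,fy=5))
im,d,i=snap('top');cv2.imwrite('pics/t2.png',im[:,:,::-1])
E
```

```text
8.05 [ 0.4937 -0.075   0.0241] [[-0.923, 0.386, 0.001], [0.386, 0.923, -0.001], [-0.002, 0.0, -1.0]] F [0.5 1.  0.2] w 0.040750640531909625
```

View pics/s2.png

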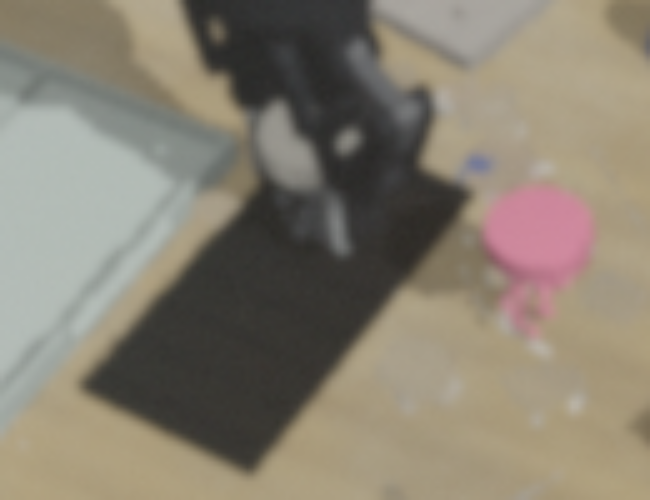

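jog_arm:
  plan:
    - [[0, 0, 0.04, 0, 0, 0], [0, 0, 0.03, 0, 0, 0], [0, 0, 0, 0, 0, 0], [0, 0, 0, 0, 0, 0]]

```text
time_s: 8.55
position: [0.4934, -0.0748, 0.0209]
tool_rot: [[-0.923, 0.385, 0.0], [0.385, 0.923, -0.0], [-0.001, -0.0, -1.0]]
ft_force: [-1.1, -0.2, 5.0]
grip_width: 0.0402
```

Contact (5 N up). Release to 58 mm and retreat.

jog_arm:
  plan:
    - [[0, 0, 0, 0, 0, 0], [0, 0, 0, 0, 0, 0], [0, 0, 0, 0, 0, 0], [0, 0, -0.4, 0, 0, 0], [0, 0, -0.7, 0, 0, 0], [0, 0, -0.7, 0, 0, 0], [0, 0, -0.7, 0, 0, 0], [0, 0, 0, 0, 0, 0]]
  grip: 0.36

```text
time_s: 9.35
position: [0.4948, -0.0753, 0.1236]
tool_rot: [[-0.923, 0.385, 0.006], [0.385, 0.923, -0.002], [-0.006, 0.0, -1.0]]
ft_force: [-0.4, 0.3, -0.8]
grip_width: 0.0578
```

```bash
python3 - <<'E'
from h import *
st();im,d,i=snap('wrist','w5.png');meas('wrist','jar_white',im,d,i)
units([.4525,-.345,.12])
E
```

```text
9.35 [ 0.4948 -0.0753  0.1236] [[-0.923, 0.385, 0.006], [0.385, 0.923, -0.002], [-0.006, 0.0, -1.0]] F [-0.4  0.3 -0.8] w 0.057822888370763666
jar_white 0.78 [276.0, 208.0, 351.0, 281.0] ztop 0.0636 ctr [ 0.4924 -0.0754  0.0587] ext [0.038 0.038 0.011] med [ 0.4911 -0.0746  0.0625]
jar_white 0.56 [146.0, 258.0, 214.0, 327.0] ztop 0.0575 ctr [ 0.4918 -0.1707  0.0522] ext [0.037 0.038 0.012] med [ 0.4901 -0.1685  0.0564]
units to [0.4525, -0.345, 0.12] [-1.661 -6.628  0.014]
```

View pics/w5.png

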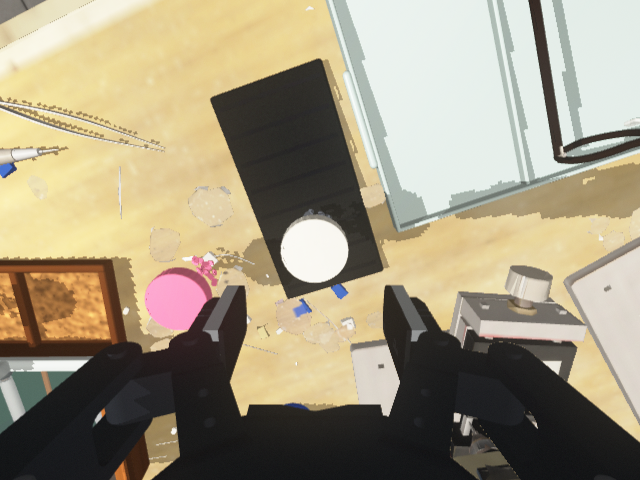

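The white jar stands on the mat at (315,250). Now the black jar.

jog_arm:
  plan:
    - [[-0.24, -0.9, 0, 0, 0, 0], [-0.24, -0.95, 0, 0, 0, 0], [-0.24, -0.95, 0, 0, 0, 0], [-0.24, -0.95, 0, 0, 0, 0], [-0.24, -0.95, 0, 0, 0, 0], [-0.24, -0.98, 0, 0, 0, 0], [-0.22, -0.95, 0, 0, 0, 0], [0, 0, 0.3, 0, 0, 0], [0, 0, 0, 0, 0, 0]]
  grip: 0.28

```text
time_s: 10.35
position: [0.4511, -0.3444, 0.1057]
tool_rot: [[-0.922, 0.387, -0.004], [0.387, 0.922, 0.004], [0.005, 0.003, -1.0]]
ft_force: [-0.4, 1.2, -0.8]
grip_width: 0.0545
```

```bash
python3 - <<'E'
from h import *
st();im,d,i=snap('wrist','w6.png')
for q in ['jar_black','loupe','cover']: meas('wrist',q,im,d,i)
units([.4525,-.345,.02])
E
```

```text
10.35 [ 0.4511 -0.3444  0.1057] [[-0.922, 0.387, -0.004], [0.387, 0.922, 0.004], [0.005, 0.003, -1.0]] F [-0.4  1.2 -0.8] w 0.05446152558863436
jar_black 0.69 [189.0, 216.0, 254.0, 280.0] ztop 0.0348 ctr [ 0.4309 -0.4064  0.0293] ext [0.027 0.027 0.013] med [ 0.4296 -0.401   0.0207]
jar_black 0.64 [282.0, 222.0, 343.0, 295.0] ztop 0.0575 ctr [ 0.4525 -0.3457  0.0526] ext [0.035 0.034 0.011] med [ 0.4509 -0.3456  0.0565]
loupe 0.83 [594.0, 357.0, 637.0, 417.0] ztop 0.0275 ctr [ 0.6563 -0.1717  0.0223] ext [0.028 0.018 0.013] med [ 0.6458 -0.1744  0.012 ]
loupe 0.61 [192.0, 216.0, 249.0, 281.0] ztop 0.0348 ctr [ 0.4309 -0.4064  0.0293] ext [0.027 0.027 0.013] med [ 0.429  -0.401   0.0211]
cover 0.74 [169.0, 296.0, 463.0, 417.0] ztop 0.047 ctr [ 0.4741 -0.3551  0.0892] ext [0.054 0.062 0.108] med [ 0.5216 -0.373   0.0289]
units to [0.4525, -0.345, 0.02] [-0.007 -0.026  2.213]
```

View pics/w6.png

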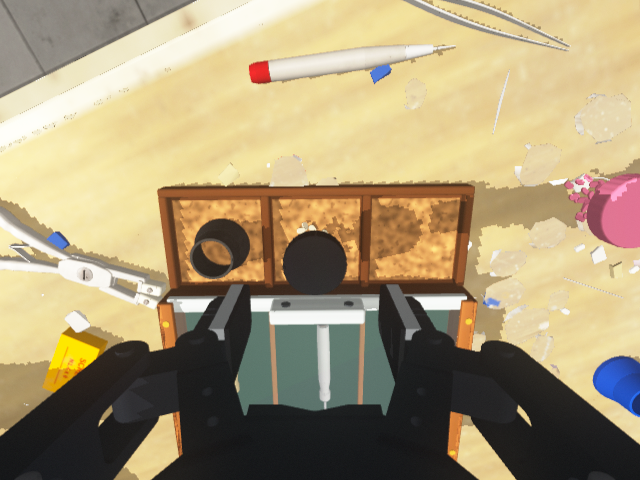

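jog_arm:
  plan:
    - [[0, -0.02, 0.5, 0, 0, 0], [0, 0, 0.6, 0, 0, 0], [0, 0, 0.6, 0, 0, 0], [0, 0, 0.43, 0, 0, 0], [0, 0, 0, 0, 0, 0], [0, 0, 0, 0, 0, 0]]

```text
time_s: 11.15
position: [0.4525, -0.3455, 0.0241]
tool_rot: [[-0.923, 0.385, 0.0], [0.385, 0.923, -0.0], [-0.001, -0.0, -1.0]]
ft_force: [1.1, 0.4, 0.3]
grip_width: 0.0546
```

jog_arm:
  plan:
    - [[0, 0, 0, 0, 0, 0], [0, 0, 0, 0, 0, 0], [0, 0, 0, 0, 0, 0], [0, 0, 0, 0, 0, 0], [0, 0, 0, 0, 0, 0], [0, 0, 0, 0, 0, 0]]
  grip: -1

```text
time_s: 11.75
position: [0.4526, -0.3461, 0.0248]
tool_rot: [[-0.923, 0.385, 0.002], [0.385, 0.923, -0.002], [-0.002, -0.001, -1.0]]
ft_force: [0.7, 0.9, 7.2]
grip_width: 0.0364
```

jog_arm:
  plan:
    - [[0, 0, -0.3, 0, 0, 0], [0, 0, -0.7, 0, 0, 0], [0, 0, -0.7, 0, 0, 0], [0, 0, -0.7, 0, 0, 0], [0, 0, 0, 0, 0, 0]]

```text
time_s: 12.25
position: [0.4532, -0.3471, 0.1239]
tool_rot: [[-0.923, 0.385, 0.005], [0.385, 0.923, -0.006], [-0.007, -0.004, -1.0]]
ft_force: [0.3, 0.5, -0.0]
grip_width: 0.0367
```

```bash
python3 - <<'E'
from h import *
s=st();units(list(fw(po['m'],(-.04,0)))+[s['position'][2]]); print(fw(po['m'],(-.04,0)))
im,d,i=snap('wrist','w7.png')
E
```

```text
12.25 [ 0.4532 -0.3471  0.1239] [[-0.923, 0.385, 0.005], [0.385, 0.923, -0.006], [-0.007, -0.004, -1.0]] F [ 0.3  0.5 -0. ] w 0.03674999320986181
units to [np.float64(0.4258), np.float64(-0.0703), np.float64(0.1239453637492687)] [3.295 6.123 0.   ]
[ 0.4258 -0.0703]
```

View pics/w7.png

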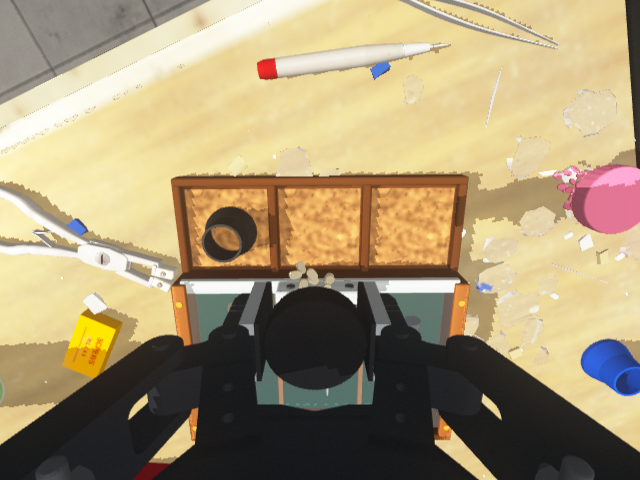

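jog_arm:
  plan:
    - [[0.47, 0.87, 0, 0, 0, 0], [0.47, 0.87, 0, 0, 0, 0], [0.47, 0.87, 0, 0, 0, 0], [0.47, 0.87, 0, 0, 0, 0], [0.47, 0.87, 0, 0, 0, 0], [0.47, 0.87, 0, 0, 0, 0], [0.47, 0.87, 0.3, 0, 0, 0], [0, 0, 0.7, 0, 0, 0], [0, 0, 0.7, 0, 0, 0], [0, 0, 0, 0, 0, 0]]

```text
time_s: 13.3
position: [0.4226, -0.0692, 0.0489]
tool_rot: [[-0.923, 0.385, -0.006], [0.385, 0.923, 0.003], [0.007, 0.0, -1.0]]
ft_force: [-0.5, 0.2, 0.0]
grip_width: 0.0363
```

```bash
python3 - <<'E'
from h import *
s=st();units([.4258,-.0703,.0245])
im,d,i=snap('wrist','w8.png')
E
```

```text
13.3 [ 0.4226 -0.0692  0.0489] [[-0.923, 0.385, -0.006], [0.385, 0.923, 0.003], [0.007, 0.0, -1.0]] F [-0.5  0.2  0. ] w 0.036269499570014935
units to [0.4258, -0.0703, 0.0245] [-0.085  0.007  0.609]
```

View pics/w8.png

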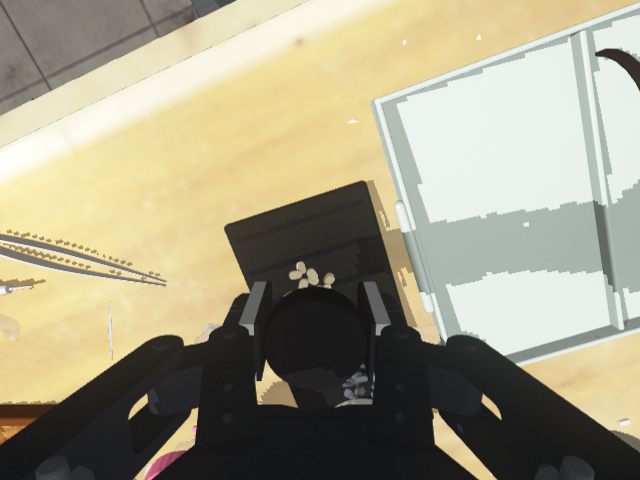

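jog_arm:
  plan:
    - [[0, 0, 0.3, 0, 0, 0], [0, 0, 0.2, 0, 0, 0], [0, 0, 0.07, 0, 0, 0], [0, 0, 0.04, 0, 0, 0], [0, 0, 0, 0, 0, 0], [0, 0, 0, 0, 0, 0]]

```text
time_s: 13.95
position: [0.4247, -0.0704, 0.0273]
tool_rot: [[-0.923, 0.386, 0.0], [0.386, 0.923, -0.0], [-0.001, -0.0, -1.0]]
ft_force: [-0.6, -0.3, 0.1]
grip_width: 0.0363
```

jog_arm:
  plan:
    - [[0, 0, 0.04, 0, 0, 0], [0, 0, 0.03, 0, 0, 0], [0, 0, 0, 0, 0, 0], [0, 0, 0, 0, 0, 0]]

```text
time_s: 14.35
position: [0.4247, -0.0704, 0.0247]
tool_rot: [[-0.923, 0.385, 0.001], [0.385, 0.923, -0.0], [-0.001, -0.0, -1.0]]
ft_force: [-2.3, 1.9, 10.4]
grip_width: 0.0366
```

jog_arm:
  plan:
    - [[0, 0, 0, 0, 0, 0], [0, 0, 0, 0, 0, 0], [0, 0, 0, 0, 0, 0], [0, 0, -0.4, 0, 0, 0], [0, 0, -0.7, 0, 0, 0], [0, 0, -0.7, 0, 0, 0], [0, 0, -0.7, 0, 0, 0], [0, 0, 0, 0, 0, 0]]
  grip: 0.28

```text
time_s: 15.15
position: [0.4258, -0.0709, 0.1268]
tool_rot: [[-0.923, 0.385, 0.006], [0.385, 0.923, -0.003], [-0.006, -0.0, -1.0]]
ft_force: [0.4, -0.1, -1.0]
grip_width: 0.0544
```

```bash
python3 - <<'E'
from h import *
s=st();units([.431,-.4055,.125])
im,d,i=snap('wrist','w9.png')
for q in ['jar_black','jar_white']: meas('wrist',q,im,d,i)
im,d,i=snap('top','t3.png')
for q in ['jar_black','jar_white','loupe']: meas('top',q,im,d,i)
E
```

```text
15.15 [ 0.4258 -0.0709  0.1268] [[-0.923, 0.385, 0.006], [0.385, 0.923, -0.003], [-0.006, -0.0, -1.0]] F [ 0.4 -0.1 -1. ] w 0.05443273231378253
units to [0.431, -0.4055, 0.125] [-3.34  -7.672  0.045]
jar_black 0.56 [286.0, 210.0, 341.0, 275.0] ztop 0.0576 ctr [ 0.4243 -0.071   0.0526] ext [0.035 0.034 0.011] med [ 0.4228 -0.071   0.0565]
jar_white 0.78 [235.0, 349.0, 252.0, 398.0] ztop 0.0574 ctr [ 0.498  -0.1579  0.0522] ext [0.024 0.013 0.012] med [ 0.4968 -0.156   0.0561]
jar_white 0.75 [315.0, 291.0, 380.0, 369.0] ztop 0.0634 ctr [ 0.4921 -0.0754  0.0581] ext [0.038 0.038 0.012] med [ 0.4886 -0.0747  0.0623]
jar_white 0.93 [321.0, 252.0, 344.0, 270.0] ztop 0.0613 ctr [ 0.492  -0.1704  0.0576] ext [0.038 0.038 0.011] med [ 0.4916 -0.1705  0.0584]
loupe 0.73 [316.0, 179.0, 336.0, 200.0] ztop 0.0312 ctr [ 0.6563 -0.1641  0.0274] ext [0.027 0.027 0.015] med [ 0.6457 -0.1635  0.0146]
loupe 0.45 [436.0, 286.0, 462.0, 305.0] ztop 0.0375 ctr [ 0.4309 -0.4049  0.033 ] ext [0.027 0.028 0.014] med [ 0.4288 -0.3981  0.0214]
```

View pics/w9.png

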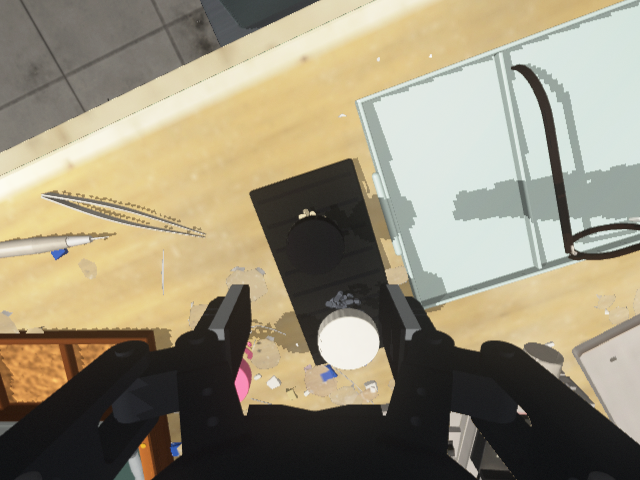

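Both jars stand on the mat (black at (315,240), white at (349,338)). Next the loupe.

jog_arm:
  plan:
    - [[-0.42, -0.96, 0, 0, 0, 0], [-0.42, -0.96, 0, 0, 0, 0], [-0.42, -0.96, 0, 0, 0, 0], [-0.42, -0.96, 0, 0, 0, 0], [-0.42, -0.96, 0, 0, 0, 0], [-0.42, -0.96, 0, 0, 0, 0], [-0.42, -0.96, 0, 0, 0, 0], [-0.4, -0.95, 0.4, 0, 0, 0], [0, 0, 0.4, 0, 0, 0], [0, 0, 0, 0, 0, 0]]
  grip: 0.24

```text
time_s: 16.5
position: [0.4283, -0.4046, 0.0891]
tool_rot: [[-0.922, 0.387, -0.003], [0.387, 0.922, 0.005], [0.005, 0.003, -1.0]]
ft_force: [0.3, 0.8, -0.4]
grip_width: 0.0528
```

```bash
python3 - <<'E'
from h import *
s=st();
im,d,i=snap('wrist','w10.png')
for q in ['loupe']: meas('wrist',q,im,d,i,band=.004)
units([.431,-.4058,.018])
W=cloud(d,i)
p=W[190:300,260:380].reshape(-1,3); p=p[(np.hypot(p[:,0]-.431,p[:,1]+.4058)<.03)]
for z in np.arange(.004,.04,.004):
    b=p[(p[:,2]>=z)&(p[:,2]<z+.004)]
    if len(b)>3: r=np.hypot(b[:,0]-.431,b[:,1]+.4058); print(round(z,3),len(b),r.min().round(4),np.median(r).round(4),r.max().round(4))
E
```

```text
16.5 [ 0.4283 -0.4046  0.0891] [[-0.922, 0.387, -0.003], [0.387, 0.922, 0.005], [0.005, 0.003, -1.0]] F [ 0.3  0.8 -0.4] w 0.052812431741143494
loupe 0.35 [263.0, 304.0, 580.0, 470.0] ztop 0.0393 ctr [ 0.4878 -0.3596  0.0423] ext [0.028 0.057 0.013] med [ 0.5092 -0.3992  0.0289]
units to [0.431, -0.4058, 0.018] [-0.051 -0.019  1.845]
0.004 3747 0.0003 0.024 0.03
0.008 399 0.0142 0.0176 0.03
0.012 330 0.0134 0.016 0.03
0.016 306 0.0125 0.0147 0.0178
0.02 219 0.012 0.0138 0.016
0.024 225 0.0115 0.0135 0.0155
0.028 222 0.0111 0.0132 0.0153
0.032 545 0.0103 0.0128 0.0155
```

View pics/w10.png

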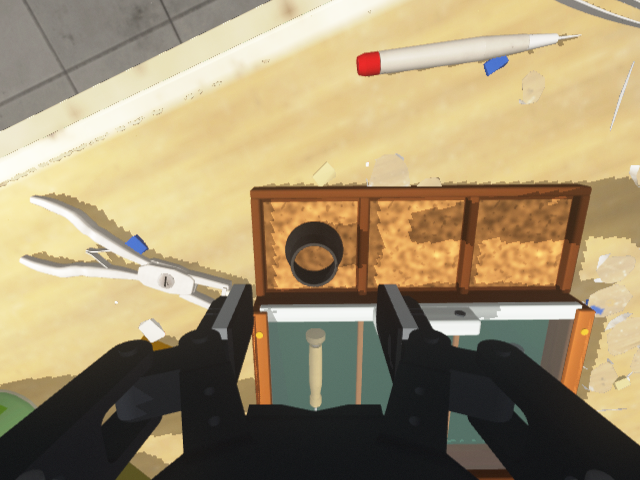

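The loupe is at (314,252), centred. Its upper part is nearly cylindrical (radius about 14 mm), so I'll grip with the TCP at z 0.018.

jog_arm:
  plan:
    - [[-0.03, 0, 0.4, 0, 0, 0], [0, 0, 0.6, 0, 0, 0], [0, 0, 0.5, 0, 0, 0], [0, 0, 0.28, 0, 0, 0], [0, 0, 0, 0, 0, 0], [0, 0, 0, 0, 0, 0]]
  grip: 0.1

```text
time_s: 17.2
position: [0.4311, -0.4055, 0.022]
tool_rot: [[-0.923, 0.385, 0.001], [0.385, 0.923, -0.001], [-0.001, -0.001, -1.0]]
ft_force: [0.0, -0.2, -0.2]
grip_width: 0.0472
```

jog_arm:
  plan:
    - [[0, 0, 0, 0, 0, 0], [0, 0, 0, 0, 0, 0], [0, 0, 0, 0, 0, 0], [0, 0, 0, 0, 0, 0], [0, 0, 0, 0, 0, 0], [0, 0, 0, 0, 0, 0]]
  grip: -1

```text
time_s: 17.8
position: [0.431, -0.4059, 0.0223]
tool_rot: [[-0.923, 0.386, 0.001], [0.386, 0.923, -0.002], [-0.002, -0.001, -1.0]]
ft_force: [-0.1, 1.5, 6.6]
grip_width: 0.03
```

jog_arm:
  plan:
    - [[0, 0, -0.3, 0, 0, 0], [0, 0, -0.6, 0, 0, 0], [0, 0, -0.7, 0, 0, 0], [0, 0, -0.7, 0, 0, 0], [0, 0, 0, 0, 0, 0]]

```text
time_s: 18.3
position: [0.4317, -0.4067, 0.1177]
tool_rot: [[-0.923, 0.385, 0.005], [0.385, 0.923, -0.006], [-0.007, -0.004, -1.0]]
ft_force: [0.1, 0.2, -0.6]
grip_width: 0.0297
```

```bash
python3 - <<'E'
from h import *
s=st();units([.394,.035,.12])
im,d,i=snap('wrist','w11.png')
im,d,i=snap('scene','s3.png')
E
```

```text
18.3 [ 0.4317 -0.4067  0.1177] [[-0.923, 0.385, 0.005], [0.385, 0.923, -0.006], [-0.007, -0.004, -1.0]] F [ 0.1  0.2 -0.6] w 0.02972524086780095
units to [0.394, 0.035, 0.12] [ 5.121  9.831 -0.058]
```

View pics/w11.png

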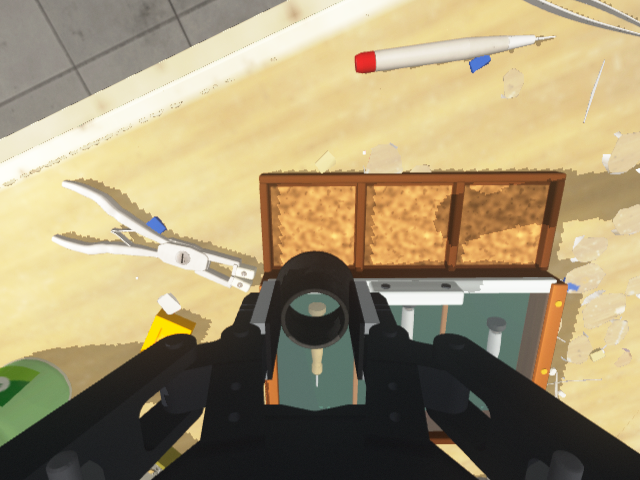

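jog_arm:
  plan:
    - [[0.47, 0.9, 0, 0, 0, 0], [0.47, 0.9, 0, 0, 0, 0], [0.47, 0.9, 0, 0, 0, 0], [0.47, 0.9, 0, 0, 0, 0], [0.47, 0.9, 0, 0, 0, 0], [0.47, 0.9, 0, 0, 0, 0], [0.47, 0.9, 0, 0, 0, 0], [0.47, 0.9, 0, 0, 0, 0], [0.47, 0.9, 0, 0, 0, 0], [0.47, 0.9, 0, 0, 0, 0]]

```text
time_s: 19.4
position: [0.395, 0.0009, 0.1124]
tool_rot: [[-0.923, 0.386, -0.002], [0.386, 0.923, 0.001], [0.002, -0.0, -1.0]]
ft_force: [0.8, -0.3, 0.7]
grip_width: 0.0298
```

jog_arm:
  plan:
    - [[0.42, 0.83, 0, 0, 0, 0], [0, 0, 0.6, 0, 0, 0], [0, 0, 0.7, 0, 0, 0], [0, 0, 0.4, 0, 0, 0], [0, 0, 0, 0, 0, 0], [0, 0, 0, 0, 0, 0]]

```text
time_s: 20.0
position: [0.393, 0.0364, 0.0449]
tool_rot: [[-0.923, 0.386, -0.001], [0.386, 0.923, 0.0], [0.001, -0.0, -1.0]]
ft_force: [0.8, -0.2, 0.0]
grip_width: 0.0294
```

```bash
python3 - <<'E'
from h import *
s=st();units([.394,.035,.0225])
im,d,i=snap('wrist','w12.png')
E
```

```text
20.0 [0.393  0.0364 0.0449] [[-0.923, 0.386, -0.001], [0.386, 0.923, 0.0], [0.001, -0.0, -1.0]] F [ 0.8 -0.2  0. ] w 0.029439166878468495
units to [0.394, 0.035, 0.0225] [-0.036 -0.023  0.56 ]
```

View pics/w12.png

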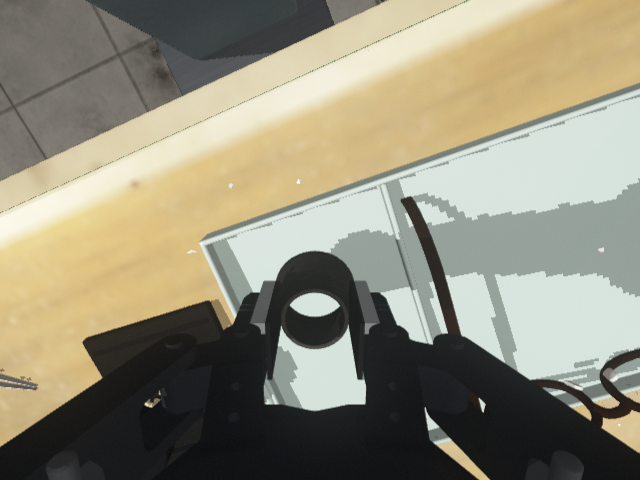

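jog_arm:
  plan:
    - [[0, 0, 0.3, 0, 0, 0], [0, 0, 0.15, 0, 0, 0], [0, 0, 0.06, 0, 0, 0], [0, 0, 0.04, 0, 0, 0], [0, 0, 0.02, 0, 0, 0], [0, 0, 0, 0, 0, 0], [0, 0, 0, 0, 0, 0]]

```text
time_s: 20.75
position: [0.3933, 0.0364, 0.0224]
tool_rot: [[-0.923, 0.386, 0.0], [0.386, 0.923, -0.0], [-0.0, 0.0, -1.0]]
ft_force: [-0.3, 0.1, 2.3]
grip_width: 0.0295
```

Contact. Release to 42 mm, then rise.

jog_arm:
  plan:
    - [[0, 0, 0, 0, 0, 0], [0, 0, 0, 0, 0, 0], [0, 0, 0, 0, 0, 0], [0, 0, -0.4, 0, 0, 0], [0, 0, -0.7, 0, 0, 0], [0, 0, -0.7, 0, 0, 0], [0, 0, -0.7, 0, 0, 0], [0, 0, 0, 0, 0, 0]]
  grip: 0

```text
time_s: 21.55
position: [0.3946, 0.0362, 0.1247]
tool_rot: [[-0.923, 0.385, 0.006], [0.385, 0.923, -0.001], [-0.006, 0.001, -1.0]]
ft_force: [1.0, 1.1, 0.3]
grip_width: 0.0424
```

```bash
python3 - <<'E'
from h import *
s=st()
im,d,i=snap('wrist','w13.png'); meas('wrist','loupe',im,d,i)
print('bar behind',fw(po['o'],(-.008,0)))
units(list(fw(po['o'],(-.005,0)))+[.124])
E
```

```text
21.55 [0.3946 0.0362 0.1247] [[-0.923, 0.385, 0.006], [0.385, 0.923, -0.001], [-0.006, 0.001, -1.0]] F [1.  1.1 0.3] w 0.04243272270989385
loupe 0.71 [288.0, 200.0, 340.0, 257.0] ztop 0.0348 ctr [0.3931 0.0358 0.0292] ext [0.027 0.027 0.013] med [0.3866 0.0372 0.0209]
bar behind [ 0.5067 -0.3673]
units to [np.float64(0.5094), np.float64(-0.3684), 0.124] [-6.579 -8.222 -0.047]
```

View pics/w13.png

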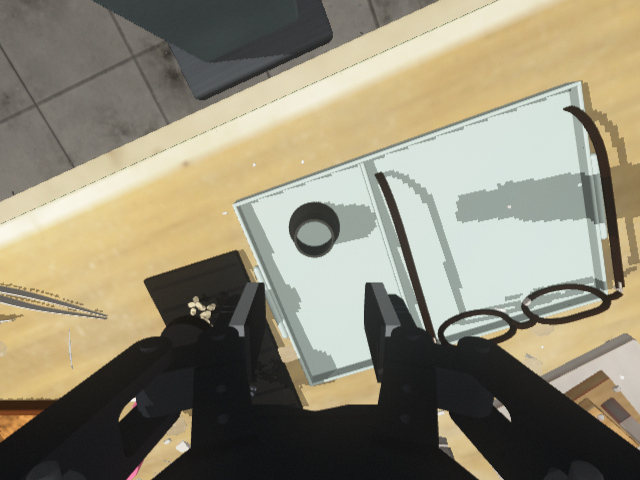

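The loupe stands in the bay at (314,230). Now I'll go behind the pull bar with the fingers shut.

jog_arm:
  plan:
    - [[-0.65, -0.82, 0, 0, 0, 0], [-0.66, -0.82, 0, 0, 0, 0], [-0.66, -0.82, 0, 0, 0, 0], [-0.66, -0.82, 0, 0, 0, 0], [-0.66, -0.82, 0, 0, 0, 0], [-0.66, -0.82, 0, 0, 0, 0], [-0.66, -0.82, 0, 0, 0, 0], [-0.66, -0.82, 0, 0, 0, 0], [-0.66, -0.82, 0, 0, 0, 0], [-0.65, -0.84, 0, 0, 0, 0]]
  grip: -1

```text
time_s: 22.65
position: [0.5091, -0.3698, 0.12]
tool_rot: [[-0.923, 0.386, -0.002], [0.386, 0.923, 0.002], [0.003, 0.001, -1.0]]
ft_force: [1.6, -0.4, -0.1]
grip_width: 0.0002
```

jog_arm:
  plan:
    - [[0, 0, 0.4, 0, 0, 0], [0, 0, 0.4, 0, 0, 0], [0, 0, 0, 0, 0, 0], [0, 0, 0, 0, 0, 0]]

```text
time_s: 23.05
position: [0.5091, -0.3681, 0.0892]
tool_rot: [[-0.923, 0.385, -0.001], [0.385, 0.923, 0.002], [0.002, 0.001, -1.0]]
ft_force: [0.8, -0.8, 0.2]
grip_width: 0.0
```

```bash
python3 - <<'E'
from h import *
s=st()
im,d,i=snap('wrist','w14.png')
W=cloud(d,i); o=po['o']
c,sn=np.cos(o[2]),np.sin(o[2]); D=W[...,:2]-o[:2]
X=c*D[...,0]+sn*D[...,1]; Y=-sn*D[...,0]+c*D[...,1]
m=(abs(Y)<.045)&(X>-.06)&(X<0)&(W[...,2]>.041)&(W[...,2]<.055)
print('bar x',np.nanpercentile(X[m],[2,50,98]),'y',np.nanpercentile(Y[m],[2,98]),'z',np.nanpercentile(W[...,2][m],[5,50,95]),m.sum())
print('tcp org',inv(o,s['position']))
E
```

```text
23.05 [ 0.5091 -0.3681  0.0892] [[-0.923, 0.385, -0.001], [0.385, 0.923, 0.002], [0.002, 0.001, -1.0]] F [ 0.8 -0.8  0.2] w 6.342842813724761e-06
bar x [-0.03265433 -0.02859892 -0.0229886 ] y [-0.02782048  0.02865042] z [0.04274502 0.04715039 0.04834534] 2282
tcp org [-0.0054  0.0001]
```

View pics/w14.png

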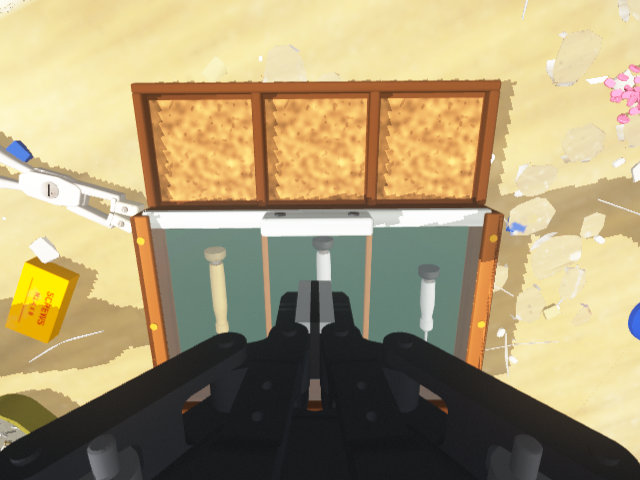

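jog_arm:
  plan:
    - [[0, 0, 0.4, 0, 0, 0], [0, 0, 0.4, 0, 0, 0], [0, 0, 0.3, 0, 0, 0], [0, 0, 0.15, 0, 0, 0], [0, 0, 0, 0, 0, 0], [0, 0, 0, 0, 0, 0]]

```text
time_s: 23.7
position: [0.5096, -0.3687, 0.0408]
tool_rot: [[-0.923, 0.386, 0.001], [0.386, 0.923, -0.001], [-0.001, -0.0, -1.0]]
ft_force: [0.5, 0.0, -0.0]
grip_width: -0.0001
```

jog_arm:
  plan:
    - [[0, 0, 0.05, 0, 0, 0], [0.15, 0, 0, 0, 0, 0], [0.2, 0, 0, 0, 0, 0], [0.2, 0, 0, 0, 0, 0], [0.2, 0, 0, 0, 0, 0], [0.2, 0, 0, 0, 0, 0], [0.2, 0, 0, 0, 0, 0], [0.2, 0, 0, 0, 0, 0]]

```text
time_s: 24.5
position: [0.4589, -0.3474, 0.0383]
tool_rot: [[-0.923, 0.386, 0.0], [0.386, 0.923, -0.0], [-0.0, -0.0, -1.0]]
ft_force: [0.8, -1.4, 0.9]
grip_width: 0.0002
```

jog_arm:
  plan:
    - [[0.2, 0, 0, 0, 0, 0], [0.2, 0, 0, 0, 0, 0], [0.2, 0, 0, 0, 0, 0], [0.2, 0, 0, 0, 0, 0], [0.2, 0, 0, 0, 0, 0], [0.2, 0, 0, 0, 0, 0], [0.15, 0, 0, 0, 0, 0], [0, 0, 0, 0, 0, 0]]

```text
time_s: 25.3
position: [0.409, -0.3264, 0.0381]
tool_rot: [[-0.923, 0.386, -0.0], [0.386, 0.923, 0.001], [0.001, 0.0, -1.0]]
ft_force: [0.4, 0.4, 0.1]
grip_width: -0.0005
```

```bash
python3 - <<'E'
from h import *
s=st(); print('tcp org',inv(po['o'],s['position']))
im,d,i=snap('wrist','w15.png')
E
```

```text
25.3 [ 0.409  -0.3264  0.0381] [[-0.923, 0.386, -0.0], [0.386, 0.923, 0.001], [0.001, 0.0, -1.0]] F [0.4 0.4 0.1] w -0.0005213815028792421
tcp org [-0.1138  0.0005]
```

View pics/w15.png

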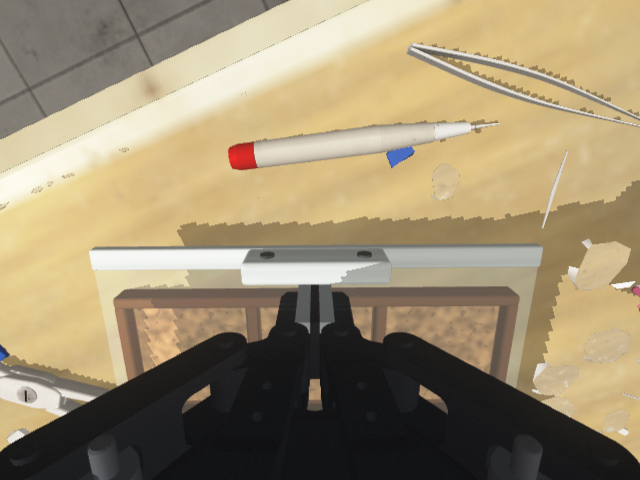

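```bash
python3 - <<'E'
from h import *
units(list(fw(po['o'],(.02,-.068)))+[.12])
E
```

```text
units to [np.float64(0.5066), np.float64(-0.4408), 0.12] [-3.346 -1.701 -2.048]
```

jog_arm:
  plan:
    - [[-0.15, 0, -0.1, 0, 0, 0], [0, 0, -0.7, 0, 0, 0], [0, 0, -0.7, 0, 0, 0], [-0.5, -0.2, -0.55, 0, 0, 0], [-0.9, -0.5, 0, 0, 0, 0], [-0.9, -0.5, 0, 0, 0, 0], [-0.9, -0.5, 0, 0, 0, 0], [0, 0, 0, 0, 0, 0], [0, 0, 0, 0, 0, 0]]
  grip: -0.3

```text
time_s: 26.25
position: [0.5074, -0.4412, 0.1194]
tool_rot: [[-0.923, 0.385, -0.001], [0.385, 0.923, 0.001], [0.001, 0.001, -1.0]]
ft_force: [-0.5, 0.5, 0.2]
grip_width: 0.0299
```

```bash
python3 - <<'E'
from h import *
s=st(); print('tcp org',inv(po['o'],s['position']))
im,d,i=snap('wrist','w16.png')
o=po['o']; W=cloud(d,i)
for q in ['driver_gold','driver_silver','driver_steel','cover']:
    for r in spotter.trace('wrist',q)[:3]:
        if r['score']<.2: continue
        w=W[r['pixels']]; w=w[np.isfinite(w[:,0])&(w[:,2]<.05)]
        if len(w)<20: continue
        rc=cv2.minAreaRect((w[:,:2]*1000).astype(np.float32)); c=np.array(rc[0])/1000
        print(q,round(float(r['score']),2),np.round(r['rect']),'ctr',c.round(4),'org',inv(o,c),rc[1],rc[2],'z',np.percentile(w[:,2],[5,50,95]).round(4))
E
```

```text
26.25 [ 0.5074 -0.4412  0.1194] [[-0.923, 0.385, -0.001], [0.385, 0.923, 0.001], [0.001, 0.001, -1.0]] F [-0.5  0.5  0.2] w 0.029944931996464332
tcp org [ 0.0209 -0.068 ]
driver_gold 0.88 [313. 202. 333. 284.] ctr [ 0.5177 -0.4411] org [ 0.0304 -0.064 ] (12.56792163848877, 63.76542663574219) 69.39873504638672 z [0.0107 0.0136 0.0167]
driver_silver 0.65 [408. 203. 427. 288.] ctr [ 0.5472 -0.3782] org [0.0336 0.0054] (9.350369453430176, 68.38736724853516) 68.4492416381836 z [0.0105 0.0135 0.0154]
driver_silver 0.27 [313. 201. 331. 283.] ctr [ 0.5178 -0.4418] org [ 0.0307 -0.0646] (11.828497886657715, 64.40090942382812) 68.94347381591797 z [0.0107 0.0136 0.0167]
driver_steel 0.72 [503. 213. 530. 286.] ctr [ 0.578  -0.3119] org [0.0368 0.0784] (17.74195098876953, 55.141727447509766) 73.87374877929688 z [0.0086 0.0131 0.0171]
cover 0.88 [260.   1. 612. 205.] ctr [ 0.4627 -0.3385] org [-0.0596  0.0098] (226.85891723632812, 121.7439956665039) 67.72588348388672 z [0.0276 0.0287 0.0299]
```

View pics/w16.png

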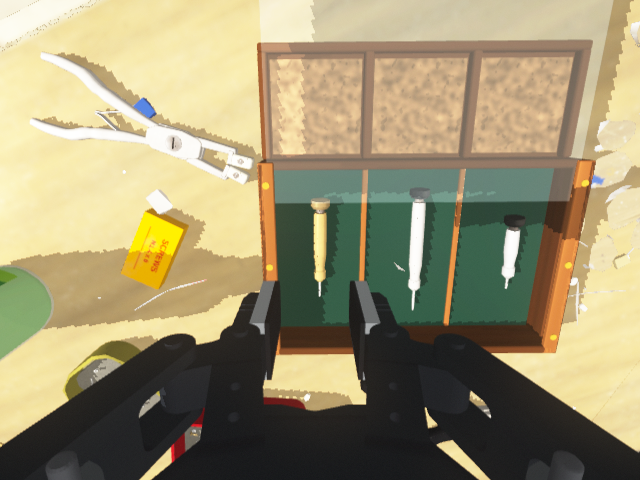

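```bash
python3 - <<'E'
from h import *
L=np.load('last_wrist.npz'); i={k:L[k] for k in L.files}; W=cloud(L['d'],{k:(float(v) if v.ndim==0 else v) for k,v in i.items() if k not in('im','d')})
o=po['o']
for v in (207,215,225,235,245,255,265,275,285):
    row=W[v,295:350]; m=row[:,2]>.0115
    uu=np.arange(295,350)[m]; 
    if m.sum(): print(v,uu.min(),uu.max(),'org',inv(o,row[m].mean(0)),'w',inv(o,row[m][0])[1]-inv(o,row[m][-1])[1],'z',row[m][:,2].max().round(4))
E
```

```text
207 312 328 org [ 0.0018 -0.065 ] w -0.011299999999999998 z 0.0181
215 314 325 org [ 0.0079 -0.0653] w -0.0076999999999999985 z 0.0161
225 314 325 org [ 0.0152 -0.0653] w -0.0077999999999999944 z 0.0153
235 315 325 org [ 0.0227 -0.065 ] w -0.007100000000000002 z 0.0152
245 314 325 org [ 0.0304 -0.0653] w -0.008 z 0.0145
255 314 325 org [ 0.038  -0.0653] w -0.008 z 0.0159
265 316 323 org [ 0.0461 -0.0653] w -0.005199999999999996 z 0.0137
275 316 324 org [ 0.0541 -0.065 ] w -0.0059000000000000025 z 0.0145
```

```bash
python3 - <<'E'
from h import *
units(list(fw(po['o'],(.026,-.0655)))+[.009])
E
```

```text
units to [np.float64(0.5131), np.float64(-0.4408), 0.009] [-0.145  0.055  2.792]
```

jog_arm:
  plan:
    - [[-0.14, 0.06, 0.3, 0, 0, 0], [0, 0, 0.5, 0, 0, 0], [0, 0, 0.5, 0, 0, 0], [0, 0, 0.5, 0, 0, 0], [0, 0, 0.3, 0, 0, 0], [0, 0, 0, 0, 0, 0], [0, 0, 0, 0, 0, 0]]
  grip: -0.5

```text
time_s: 27.2
position: [0.5135, -0.4413, 0.0366]
tool_rot: [[-0.923, 0.385, 0.0], [0.385, 0.923, -0.001], [-0.001, -0.0, -1.0]]
ft_force: [0.5, -0.2, 0.4]
grip_width: 0.0213
```

```bash
python3 - <<'E'
from h import *
s=st(); units(list(fw(po['o'],(.026,-.0655)))+[.009])
im,d,i=snap('wrist','w17.png')
E
```

```text
27.2 [ 0.5135 -0.4413  0.0366] [[-0.923, 0.385, 0.0], [0.385, 0.923, -0.001], [-0.001, -0.0, -1.0]] F [ 0.5 -0.2  0.4] w 0.021304338925858885
units to [np.float64(0.5131), np.float64(-0.4408), 0.009] [0.014 0.008 0.689]
```

View pics/w17.png

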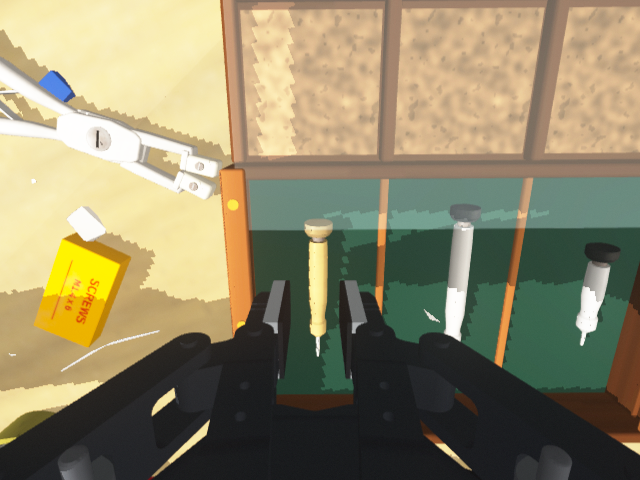

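jog_arm:
  plan:
    - [[0, 0, 0.3, 0, 0, 0], [0, 0, 0.2, 0, 0, 0], [0, 0, 0.1, 0, 0, 0], [0, 0, 0.05, 0, 0, 0], [0, 0, 0, 0, 0, 0], [0, 0, 0, 0, 0, 0]]

```text
time_s: 27.85
position: [0.5133, -0.4413, 0.0104]
tool_rot: [[-0.923, 0.386, 0.0], [0.386, 0.923, -0.0], [-0.0, -0.0, -1.0]]
ft_force: [0.3, -0.3, 1.1]
grip_width: 0.0213
```

jog_arm:
  plan:
    - [[0, 0, 0.03, 0, 0, 0], [0, 0, 0, 0, 0, 0], [0, 0, 0, 0, 0, 0], [0, 0, 0, 0, 0, 0], [0, 0, 0, 0, 0, 0]]
  grip: -1

```text
time_s: 28.35
position: [0.5134, -0.4414, 0.0094]
tool_rot: [[-0.923, 0.386, 0.001], [0.386, 0.923, -0.001], [-0.001, -0.0, -1.0]]
ft_force: [0.5, -0.1, 4.9]
grip_width: 0.0076
```

jog_arm:
  plan:
    - [[0, 0, -0.2, 0, 0, 0], [0, 0, -0.5, 0, 0, 0], [0, 0, -0.7, 0, 0, 0], [0, 0, -0.7, 0, 0, 0], [0, 0, -0.7, 0, 0, 0], [0, 0, 0, 0, 0, 0]]

```text
time_s: 28.95
position: [0.5141, -0.4423, 0.1254]
tool_rot: [[-0.923, 0.385, 0.005], [0.385, 0.923, -0.006], [-0.006, -0.003, -1.0]]
ft_force: [0.7, -0.1, -0.8]
grip_width: 0.0077
```

```bash
python3 - <<'E'
from h import *
s=st(); t=fw(po['t'],(.02,-.074)); units(list(t)+[.12])
im,d,i=snap('wrist','w18.png')
E
```

```text
28.95 [ 0.5141 -0.4423  0.1254] [[-0.923, 0.385, 0.005], [0.385, 0.923, -0.006], [-0.006, -0.003, -1.0]] F [ 0.7 -0.1 -0.8] w 0.007658472615859024
units to [np.float64(0.459), np.float64(0.0318), 0.12] [ 5.836 10.409  0.136]
```

View pics/w18.png

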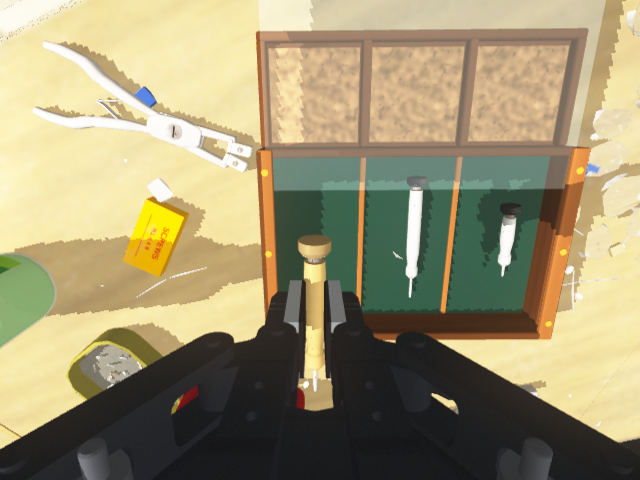

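jog_arm:
  plan:
    - [[0.49, 0.87, 0, 0, 0, 0], [0.49, 0.87, 0, 0, 0, 0], [0.49, 0.87, 0, 0, 0, 0], [0.49, 0.87, 0, 0, 0, 0], [0.49, 0.87, 0, 0, 0, 0], [0.49, 0.87, 0, 0, 0, 0], [0.49, 0.87, 0, 0, 0, 0], [0.49, 0.87, 0, 0, 0, 0], [0.49, 0.87, 0, 0, 0, 0], [0.49, 0.87, 0, 0, 0, 0]]

```text
time_s: 30.0
position: [0.4654, -0.0428, 0.12]
tool_rot: [[-0.923, 0.386, -0.002], [0.386, 0.923, 0.001], [0.002, -0.0, -1.0]]
ft_force: [0.2, 0.7, -0.7]
grip_width: 0.0074
```

jog_arm:
  plan:
    - [[0.47, 0.87, 0, 0, 0, 0], [0.46, 0.84, 0, 0, 0, 0], [0, 0, 0.6, 0, 0, 0], [0, 0, 0.7, 0, 0, 0], [0, 0, 0.5, 0, 0, 0], [0, 0, 0, 0, 0, 0], [0, 0, 0, 0, 0, 0]]

```text
time_s: 30.7
position: [0.4583, 0.0329, 0.0488]
tool_rot: [[-0.923, 0.386, -0.002], [0.386, 0.923, 0.0], [0.002, -0.0, -1.0]]
ft_force: [-0.2, -0.2, 0.1]
grip_width: 0.0076
```

```bash
python3 - <<'E'
from h import *
s=st(); units([.459,.0318,.0094])
im,d,i=snap('wrist','w19.png')
E
```

```text
30.7 [0.4583 0.0329 0.0488] [[-0.923, 0.386, -0.002], [0.386, 0.923, 0.0], [0.002, -0.0, -1.0]] F [-0.2 -0.2  0.1] w 0.0076171168978272485
units to [0.459, 0.0318, 0.0094] [-0.028 -0.019  0.985]
```

View pics/w19.png

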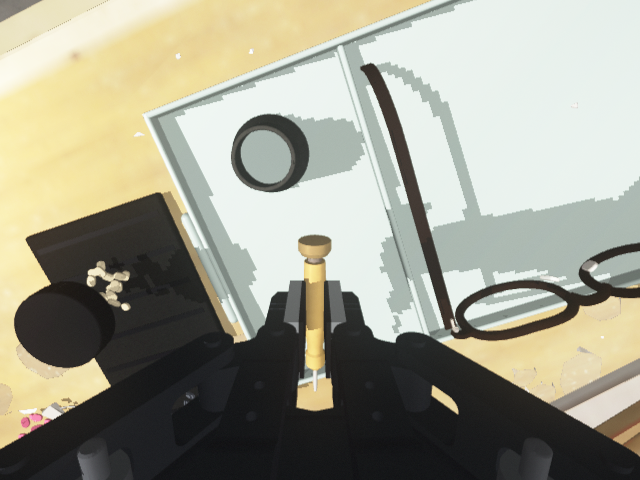

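jog_arm:
  plan:
    - [[0, 0, 0.4, 0, 0, 0], [0, 0, 0.3, 0, 0, 0], [0, 0, 0.12, 0, 0, 0], [0, 0, 0.08, 0, 0, 0], [0, 0, 0.03, 0, 0, 0], [0, 0, 0, 0, 0, 0], [0, 0, 0, 0, 0, 0]]

```text
time_s: 31.45
position: [0.4588, 0.0329, 0.0121]
tool_rot: [[-0.923, 0.385, 0.001], [0.385, 0.923, -0.0], [-0.001, 0.0, -1.0]]
ft_force: [0.4, -0.3, 0.5]
grip_width: 0.0074
```

jog_arm:
  plan:
    - [[0, 0, 0.04, 0, 0, 0], [0, 0, 0.02, 0, 0, 0], [0, 0, 0, 0, 0, 0], [0, 0, 0, 0, 0, 0]]

```text
time_s: 31.85
position: [0.4586, 0.0329, 0.0094]
tool_rot: [[-0.923, 0.386, 0.0], [0.386, 0.923, -0.0], [-0.0, 0.0, -1.0]]
ft_force: [0.1, -0.3, 2.3]
grip_width: 0.008
```

Touching down at the height it was gripped at. Release and rise.

jog_arm:
  plan:
    - [[0, 0, 0, 0, 0, 0], [0, 0, 0, 0, 0, 0], [0, 0, 0, 0, 0, 0], [0, 0, -0.4, 0, 0, 0], [0, 0, -0.7, 0, 0, 0], [0, 0, -0.9, 0, 0, 0], [0, 0, -0.9, 0, 0, 0], [0, 0, 0, 0, 0, 0]]
  grip: -0.5

```text
time_s: 32.65
position: [0.4604, 0.0327, 0.1291]
tool_rot: [[-0.923, 0.385, 0.008], [0.385, 0.923, -0.002], [-0.008, 0.002, -1.0]]
ft_force: [0.1, 0.2, -1.0]
grip_width: 0.0212
```

```bash
python3 - <<'E'
from h import *
s=st(); units(list(fw(po['o'],(-.165,0)))+[.125]); print(fw(po['o'],(-.165,0)))
im,d,i=snap('wrist','w20.png')
W=cloud(d,i)
for q in ['driver_gold','loupe']:
    for r in spotter.trace('wrist',q)[:2]:
        w=W[r['pixels']];w=w[np.isfinite(w[:,0])]; print(q,r['score'],inv(po['t'],np.median(w,0)),np.percentile(w[:,2],[5,95]))
E
```

```text
32.65 [0.4604 0.0327 0.1291] [[-0.923, 0.385, 0.008], [0.385, 0.923, -0.002], [-0.008, 0.002, -1.0]] F [ 0.1  0.2 -1. ] w 0.021227830258776084
units to [np.float64(0.3616), np.float64(-0.3073), 0.125] [-0.992 -8.796  0.103]
[ 0.3616 -0.3073]
driver_gold 0.59 [ 0.0184 -0.0719] [0.00936461 0.01703497]
driver_gold 0.24 [-0.0083  0.0163] [0.00332663 0.03440774]
loupe 0.61 [-0.0463 -0.0694] [0.00485893 0.03505073]
```

View pics/w20.png

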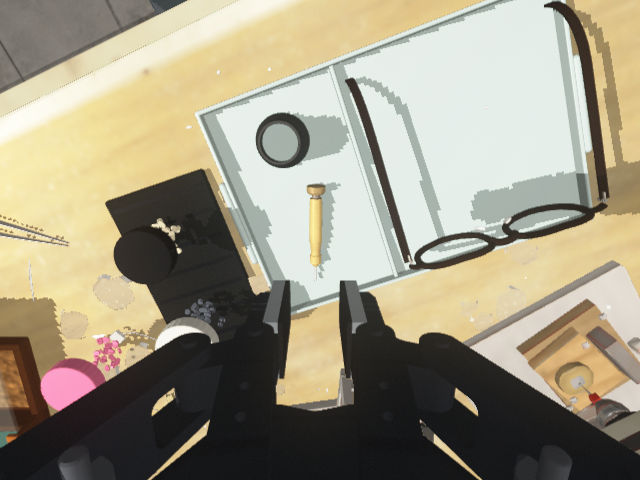

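The driver lies in the bay at (316,225) and the loupe stands at (282,140). Next, close the cover from its front side.

jog_arm:
  plan:
    - [[-0.1, -0.97, 0, 0, 0, 0], [-0.11, -0.97, 0, 0, 0, 0], [-0.11, -0.97, 0, 0, 0, 0], [-0.11, -0.97, 0, 0, 0, 0], [-0.11, -0.97, 0, 0, 0, 0], [-0.11, -0.97, 0, 0, 0, 0], [-0.11, -0.97, 0, 0, 0, 0], [-0.11, -0.97, 0, 0, 0, 0], [-0.11, -0.97, 0, 0, 0, 0], [0, 0, 0, 0, 0, 0]]
  grip: -1

```text
time_s: 33.8
position: [0.3588, -0.3078, 0.1237]
tool_rot: [[-0.921, 0.389, -0.001], [0.389, 0.921, 0.001], [0.001, 0.0, -1.0]]
ft_force: [-0.1, 0.6, 0.5]
grip_width: 0.0001
```

```bash
python3 - <<'E'
from h import *
s=st(); units(list(fw(po['o'],(-.165,0)))+[.038])
im,d,i=snap('wrist','w21.png')
W=cloud(d,i); o=po['o']
c,sn=np.cos(o[2]),np.sin(o[2]); D=W[...,:2]-o[:2]
X=c*D[...,0]+sn*D[...,1]; Y=-sn*D[...,0]+c*D[...,1]
m=(abs(Y)<.045)&(X>-.17)&(X<-.1)&(W[...,2]>.041)&(W[...,2]<.055)
print('bar x',np.nanpercentile(X[m],[2,50,98]),m.sum(),'tcp',inv(o,s['position']))
E
```

```text
33.8 [ 0.3588 -0.3078  0.1237] [[-0.921, 0.389, -0.001], [0.389, 0.921, 0.001], [0.001, 0.0, -1.0]] F [-0.1  0.6  0.5] w 9.366143868813703e-05
units to [np.float64(0.3616), np.float64(-0.3073), 0.038] [-0.06   0.039  2.144]
bar x [-0.13693279 -0.13512157 -0.12729667] 549 tcp [-0.1674 -0.0015]
```

View pics/w21.png

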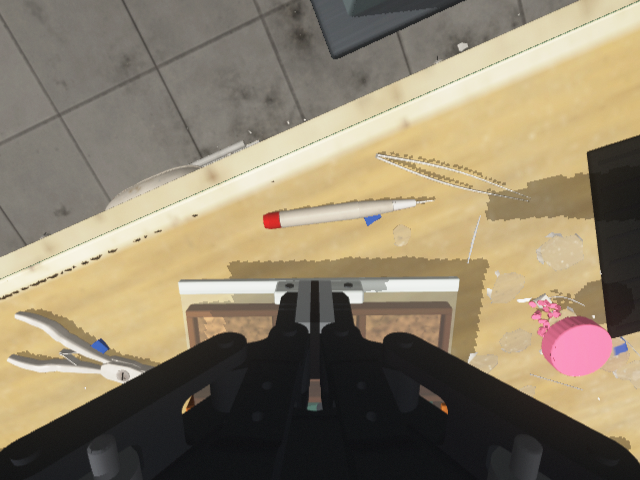

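jog_arm:
  plan:
    - [[0, 0.04, 0.6, 0, 0, 0], [0, 0, 0.6, 0, 0, 0], [0, 0, 0.6, 0, 0, 0], [0, 0, 0.3, 0, 0, 0], [0, 0, 0.04, 0, 0, 0], [0, 0, 0, 0, 0, 0], [0, 0, 0, 0, 0, 0]]

```text
time_s: 34.55
position: [0.361, -0.3027, 0.0402]
tool_rot: [[-0.923, 0.385, 0.0], [0.385, 0.923, -0.0], [-0.001, -0.0, -1.0]]
ft_force: [0.7, -0.2, 0.6]
grip_width: -0.0001
```

jog_arm:
  plan:
    - [[-0.25, 0, 0, 0, 0, 0], [-0.3, 0, 0, 0, 0, 0], [-0.3, 0, 0, 0, 0, 0], [-0.3, 0, 0, 0, 0, 0], [-0.3, 0, 0, 0, 0, 0], [-0.3, 0, 0, 0, 0, 0], [-0.3, 0, 0, 0, 0, 0], [-0.3, 0, 0, 0, 0, 0], [-0.25, 0, 0, 0, 0, 0], [0, 0, 0, 0, 0, 0]]

```text
time_s: 35.55
position: [0.4579, -0.3436, 0.04]
tool_rot: [[-0.923, 0.385, 0.001], [0.385, 0.923, -0.001], [-0.002, -0.001, -1.0]]
ft_force: [0.1, 0.5, 0.7]
grip_width: 0.0002
```

```bash
python3 - <<'E'
from h import *
s=st(); print(inv(po['o'],s['position']))
E
```

```text
35.55 [ 0.4579 -0.3436  0.04  ] [[-0.923, 0.385, 0.001], [0.385, 0.923, -0.001], [-0.002, -0.001, -1.0]] F [0.1 0.5 0.7] w 0.00022697668037451442
[-0.0621  0.0033]
```

jog_arm:
  plan:
    - [[-0.2, 0, 0, 0, 0, 0], [-0.15, 0, 0, 0, 0, 0], [-0.06, 0, 0, 0, 0, 0], [-0.03, 0, 0, 0, 0, 0], [0, 0, 0, 0, 0, 0], [0, 0, 0, 0, 0, 0]]

```text
time_s: 36.15
position: [0.4729, -0.3499, 0.0398]
tool_rot: [[-0.923, 0.386, 0.0], [0.386, 0.923, -0.0], [-0.0, -0.0, -1.0]]
ft_force: [-0.9, 0.1, 0.1]
grip_width: -0.0004
```

```bash
python3 - <<'E'
from h import *
s=st(); print(inv(po['o'],s['position']))
E
```

```text
36.15 [ 0.4729 -0.3499  0.0398] [[-0.923, 0.386, 0.0], [0.386, 0.923, -0.0], [-0.0, -0.0, -1.0]] F [-0.9  0.1  0.1] w -0.0003524224975307099
[-0.0459  0.0031]
```

jog_arm:
  plan:
    - [[-0.03, 0, 0, 0, 0, 0], [-0.03, 0, 0, 0, 0, 0], [0, 0, 0, 0, 0, 0], [0, 0, 0, 0, 0, 0]]

```text
time_s: 36.55
position: [0.4752, -0.3508, 0.0397]
tool_rot: [[-0.923, 0.386, 0.0], [0.386, 0.923, -0.0], [-0.0, -0.0, -1.0]]
ft_force: [-0.6, -0.9, -0.0]
grip_width: 0.0003
```

jog_arm:
  plan:
    - [[-0.03, 0, 0, 0, 0, 0], [-0.03, 0, 0, 0, 0, 0], [0, 0, 0, 0, 0, 0], [0, 0, 0, 0, 0, 0]]

```text
time_s: 36.95
position: [0.4772, -0.3516, 0.0397]
tool_rot: [[-0.923, 0.385, -0.0], [0.385, 0.923, 0.0], [0.0, 0.0, -1.0]]
ft_force: [-2.6, -0.6, 0.6]
grip_width: 0.0001
```

jog_arm:
  plan:
    - [[-0.03, 0, 0, 0, 0, 0], [-0.02, 0, 0, 0, 0, 0], [0, 0, 0, 0, 0, 0], [0, 0, 0, 0, 0, 0]]

```text
time_s: 37.35
position: [0.4773, -0.3516, 0.0396]
tool_rot: [[-0.923, 0.385, -0.004], [0.385, 0.923, 0.002], [0.005, 0.001, -1.0]]
ft_force: [-11.4, 3.0, 7.1]
grip_width: 0.0001
```

Stop reached (11 N). Back off and rise, then fetch the jars.

jog_arm:
  plan:
    - [[0.2, 0, 0, 0, 0, 0], [0.2, 0, 0, 0, 0, 0], [0, 0, -0.6, 0, 0, 0], [0, 0, -0.8, 0, 0, 0], [0, 0, -0.7, 0, 0, 0], [0, 0, 0, 0, 0, 0]]

```text
time_s: 37.95
position: [0.4656, -0.3474, 0.1275]
tool_rot: [[-0.923, 0.385, 0.006], [0.385, 0.923, -0.006], [-0.007, -0.003, -1.0]]
ft_force: [0.1, -0.4, -0.0]
grip_width: -0.0002
```

```bash
python3 - <<'E'
from h import *
s=st(); units([.4922,-.0752,.12])
im,d,i=snap('wrist','w22.png')
W=cloud(d,i); o=po['o']
c,sn=np.cos(o[2]),np.sin(o[2]); D=W[...,:2]-o[:2]
X=c*D[...,0]+sn*D[...,1]; Y=-sn*D[...,0]+c*D[...,1]
m=(abs(Y)<.045)&(X>-.06)&(X<0)&(W[...,2]>.041)&(W[...,2]<.055)
print('bar x',np.nanpercentile(X[m],[2,50,98]),m.sum())
E
```

```text
37.95 [ 0.4656 -0.3474  0.1275] [[-0.923, 0.385, 0.006], [0.385, 0.923, -0.006], [-0.007, -0.003, -1.0]] F [ 0.1 -0.4 -0. ] w -0.00023283631696415842
units to [0.4922, -0.0752, 0.12] [2.005 6.537 0.188]
bar x [-0.03148996 -0.0288903  -0.02214789] 1187
```

View pics/w22.png

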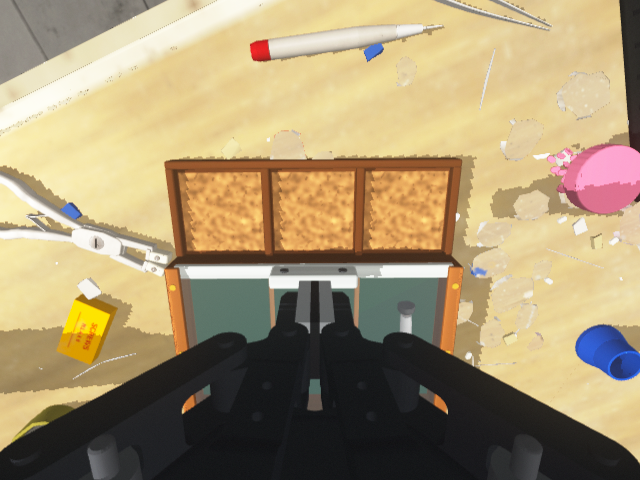

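The bar is back at its starting position, so the cover is shut. Now the white jar.

jog_arm:
  plan:
    - [[0.29, 0.93, 0, 0, 0, 0], [0.29, 0.93, 0, 0, 0, 0], [0.29, 0.93, 0, 0, 0, 0], [0.29, 0.93, 0, 0, 0, 0], [0.29, 0.93, 0, 0, 0, 0], [0.29, 0.93, 0, 0, 0, 0], [0.29, 0.95, 0, 0, 0, 0], [0, 0, 0, 0, 0, 0], [0, 0, 0, 0, 0, 0]]
  grip: 0.36

```text
time_s: 38.9
position: [0.4899, -0.0733, 0.123]
tool_rot: [[-0.923, 0.384, -0.001], [0.384, 0.923, 0.0], [0.001, -0.0, -1.0]]
ft_force: [0.5, -0.8, -0.5]
grip_width: 0.058
```

```bash
python3 - <<'E'
from h import *
s=st(); 
im,d,i=snap('wrist','w23.png');meas('wrist','jar_white',im,d,i)
units([.4922,-.0752,.0212])
E
```

```text
38.9 [ 0.4899 -0.0733  0.123 ] [[-0.923, 0.384, -0.001], [0.384, 0.923, 0.0], [0.001, -0.0, -1.0]] F [ 0.5 -0.8 -0.5] w 0.057979551047185156
jar_white 0.88 [280.0, 218.0, 349.0, 290.0] ztop 0.0636 ctr [ 0.4924 -0.0755  0.0589] ext [0.038 0.038 0.01 ] med [ 0.4908 -0.0749  0.0625]
jar_white 0.82 [144.0, 263.0, 217.0, 336.0] ztop 0.0575 ctr [ 0.4902 -0.171   0.0522] ext [0.034 0.039 0.012] med [ 0.4889 -0.1688  0.0563]
units to [0.4922, -0.0752, 0.0212] [-0.055  0.008  2.55 ]
```

View pics/w23.png

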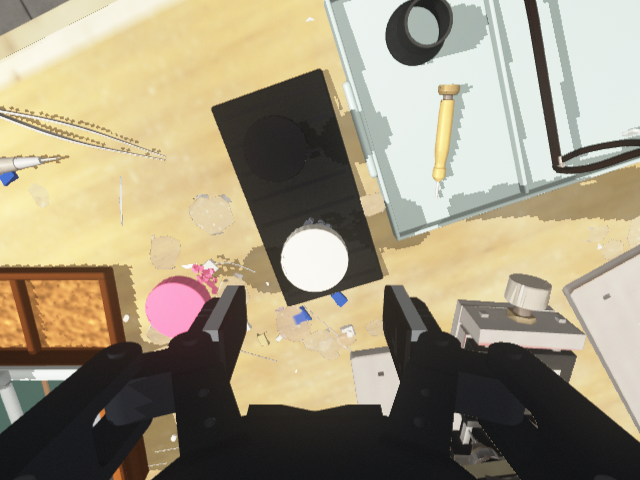

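jog_arm:
  plan:
    - [[-0.05, 0, 0.6, 0, 0, 0], [0, 0, 0.7, 0, 0, 0], [0, 0, 0.6, 0, 0, 0], [0, 0, 0.4, 0, 0, 0], [0, 0, 0.2, 0, 0, 0], [0, 0, 0, 0, 0, 0], [0, 0, 0, 0, 0, 0]]

```text
time_s: 39.7
position: [0.4923, -0.0753, 0.0242]
tool_rot: [[-0.922, 0.386, 0.001], [0.386, 0.922, -0.0], [-0.001, 0.0, -1.0]]
ft_force: [0.4, 0.4, 0.4]
grip_width: 0.0584
```

jog_arm:
  plan:
    - [[0, 0, 0, 0, 0, 0], [0, 0, 0, 0, 0, 0], [0, 0, 0, 0, 0, 0], [0, 0, 0, 0, 0, 0], [0, 0, 0, 0, 0, 0], [0, 0, 0, 0, 0, 0]]
  grip: -1

```text
time_s: 40.3
position: [0.4925, -0.075, 0.0247]
tool_rot: [[-0.923, 0.385, 0.002], [0.385, 0.923, -0.001], [-0.002, -0.0, -1.0]]
ft_force: [-2.0, -1.4, 6.5]
grip_width: 0.0405
```

jog_arm:
  plan:
    - [[0, 0, -0.3, 0, 0, 0], [0, 0, -0.6, 0, 0, 0], [0, 0, -0.8, 0, 0, 0], [0, 0, -0.7, 0, 0, 0], [0, 0, 0, 0, 0, 0]]

```text
time_s: 40.8
position: [0.4936, -0.0752, 0.1232]
tool_rot: [[-0.923, 0.385, 0.007], [0.385, 0.923, -0.003], [-0.007, 0.0, -1.0]]
ft_force: [0.2, -0.6, -1.1]
grip_width: 0.0407
```

```bash
python3 - <<'E'
from h import *
s=st(); units([.478,-.2795,.021])
E
```

```text
40.8 [ 0.4936 -0.0752  0.1232] [[-0.923, 0.385, 0.007], [0.385, 0.923, -0.003], [-0.007, 0.0, -1.0]] F [ 0.2 -0.6 -1.1] w 0.04071616418572367
units to [0.478, -0.2795, 0.021] [-1.607 -4.865  2.556]
```

jog_arm:
  plan:
    - [[-0.25, -0.75, 0, 0, 0, 0], [-0.3, -0.92, 0, 0, 0, 0], [-0.3, -0.92, 0, 0, 0, 0], [-0.3, -0.92, 0, 0, 0, 0], [-0.28, -0.8, 0, 0, 0, 0], [-0.18, -0.55, 0.3, 0, 0, 0], [0, 0, 0.7, 0, 0, 0], [0, 0, 0.6, 0, 0, 0], [0, 0, 0, 0, 0, 0], [0, 0, 0, 0, 0, 0]]

```text
time_s: 41.8
position: [0.4765, -0.2788, 0.0558]
tool_rot: [[-0.923, 0.385, -0.001], [0.385, 0.923, 0.001], [0.001, 0.0, -1.0]]
ft_force: [-0.3, -0.3, -0.4]
grip_width: 0.0408
```

```bash
python3 - <<'E'
from h import *
s=st(); units([.478,-.2795,.0247])
im,d,i=snap('wrist','w24.png')
E
```

```text
41.8 [ 0.4765 -0.2788  0.0558] [[-0.923, 0.385, -0.001], [0.385, 0.923, 0.001], [0.001, 0.0, -1.0]] F [-0.3 -0.3 -0.4] w 0.0408212528991338
units to [0.478, -0.2795, 0.0247] [-0.041 -0.003  0.777]
```

View pics/w24.png

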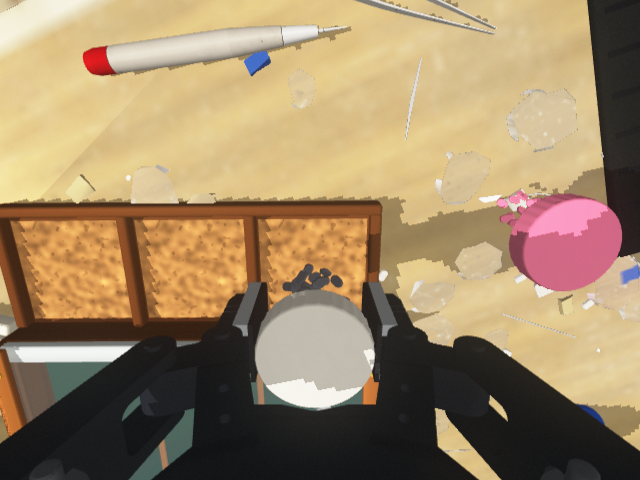

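jog_arm:
  plan:
    - [[0, 0, 0.3, 0, 0, 0], [0, 0, 0.25, 0, 0, 0], [0, 0, 0.1, 0, 0, 0], [0, 0, 0.05, 0, 0, 0], [0, 0, 0.03, 0, 0, 0], [0, 0, 0, 0, 0, 0], [0, 0, 0, 0, 0, 0]]

```text
time_s: 42.55
position: [0.4766, -0.279, 0.0268]
tool_rot: [[-0.923, 0.386, 0.0], [0.386, 0.923, -0.0], [-0.0, -0.0, -1.0]]
ft_force: [-1.2, -0.4, 0.1]
grip_width: 0.0408
```

jog_arm:
  plan:
    - [[0, 0, 0.03, 0, 0, 0], [0, 0, 0.03, 0, 0, 0], [0, 0, 0, 0, 0, 0], [0, 0, 0, 0, 0, 0]]

```text
time_s: 42.95
position: [0.4766, -0.279, 0.0247]
tool_rot: [[-0.923, 0.386, 0.001], [0.386, 0.923, -0.001], [-0.001, -0.0, -1.0]]
ft_force: [-1.6, 0.5, 5.7]
grip_width: 0.0404
```

jog_arm:
  plan:
    - [[0, 0, 0, 0, 0, 0], [0, 0, 0, 0, 0, 0], [0, 0, 0, 0, 0, 0], [0, 0, -0.4, 0, 0, 0], [0, 0, -0.7, 0, 0, 0], [0, 0, -0.7, 0, 0, 0], [0, 0, -0.7, 0, 0, 0], [0, 0, 0, 0, 0, 0]]
  grip: 0.32

```text
time_s: 43.75
position: [0.4777, -0.2799, 0.1276]
tool_rot: [[-0.923, 0.385, 0.005], [0.385, 0.923, -0.005], [-0.006, -0.002, -1.0]]
ft_force: [-0.0, 0.5, -0.1]
grip_width: 0.0563
```

```bash
python3 - <<'E'
from h import *
s=st(); units([.4245,-.071,.124])
im,d,i=snap('wrist','w25.png');meas('wrist','jar_white',im,d,i)
E
```

```text
43.75 [ 0.4777 -0.2799  0.1276] [[-0.923, 0.385, 0.005], [0.385, 0.923, -0.005], [-0.006, -0.002, -1.0]] F [-0.   0.5 -0.1] w 0.05625754131463296
units to [0.4245, -0.071, 0.124] [3.239 4.308 0.089]
jar_white 0.78 [279.0, 206.0, 350.0, 281.0] ztop 0.0636 ctr [ 0.4764 -0.2799  0.0587] ext [0.038 0.038 0.011] med [ 0.4751 -0.2792  0.0625]
jar_white 0.59 [452.0, 170.0, 525.0, 236.0] ztop 0.0576 ctr [ 0.4924 -0.1728  0.0525] ext [0.038 0.038 0.011] med [ 0.4906 -0.1733  0.0564]
```

View pics/w25.png

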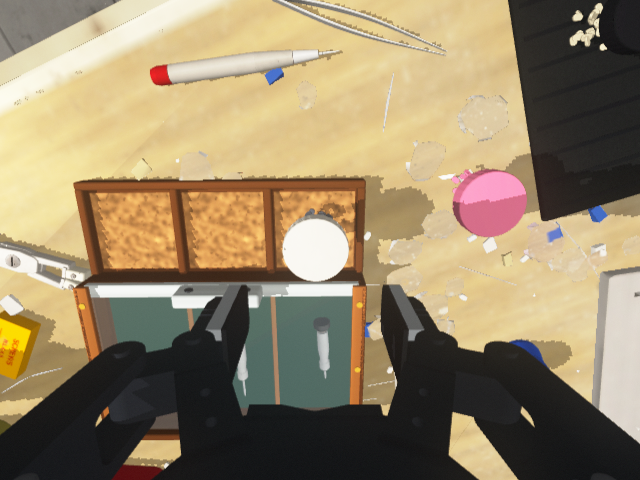

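The white jar is back in its own compartment (315,247), about 1.5 mm from its start. Now the black jar.

jog_arm:
  plan:
    - [[0.64, 0.85, 0, 0, 0, 0], [0.65, 0.86, 0, 0, 0, 0], [0.65, 0.86, 0, 0, 0, 0], [0.65, 0.86, 0, 0, 0, 0], [0.65, 0.88, 0, 0, 0, 0], [0, 0, 0.4, 0, 0, 0], [0, 0, 0, 0, 0, 0], [0, 0, 0, 0, 0, 0]]
  grip: 0.28

```text
time_s: 44.65
position: [0.4233, -0.0701, 0.1077]
tool_rot: [[-0.923, 0.386, -0.001], [0.386, 0.923, 0.001], [0.002, 0.0, -1.0]]
ft_force: [-0.4, 0.7, 0.2]
grip_width: 0.0544
```

```bash
python3 - <<'E'
from h import *
s=st()
im,d,i=snap('wrist','w26.png');meas('wrist','jar_black',im,d,i)
units([.4245,-.0712,.0247])
E
```

```text
44.65 [ 0.4233 -0.0701  0.1077] [[-0.923, 0.386, -0.001], [0.386, 0.923, 0.001], [0.002, 0.0, -1.0]] F [-0.4  0.7  0.2] w 0.054439440615300976
jar_black 0.7 [284.0, 225.0, 346.0, 290.0] ztop 0.0576 ctr [ 0.424  -0.0711  0.0528] ext [0.034 0.034 0.01 ] med [ 0.4225 -0.0707  0.0565]
units to [0.4245, -0.0712, 0.0247] [-0.024 -0.007  2.086]
```

View pics/w26.png

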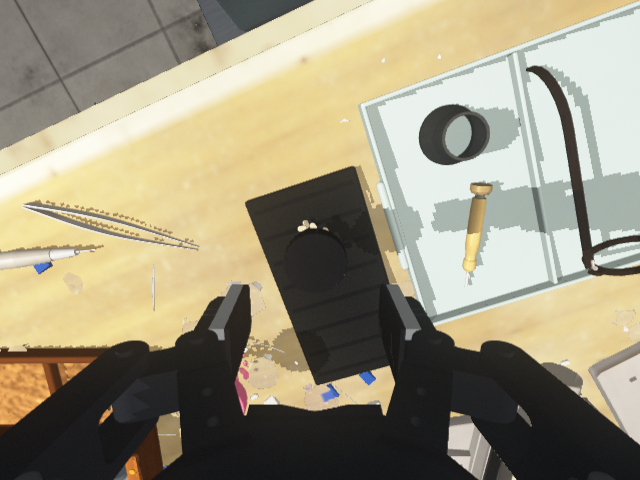

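jog_arm:
  plan:
    - [[-0.02, 0, 0.5, 0, 0, 0], [0, 0, 0.7, 0, 0, 0], [0, 0, 0.6, 0, 0, 0], [0, 0, 0.25, 0, 0, 0], [0, 0, 0, 0, 0, 0], [0, 0, 0, 0, 0, 0]]

```text
time_s: 45.35
position: [0.4246, -0.0706, 0.0268]
tool_rot: [[-0.923, 0.386, 0.001], [0.386, 0.923, -0.0], [-0.001, -0.0, -1.0]]
ft_force: [0.4, -0.4, 0.6]
grip_width: 0.0546
```

jog_arm:
  plan:
    - [[0, 0, 0, 0, 0, 0], [0, 0, 0, 0, 0, 0], [0, 0, 0, 0, 0, 0], [0, 0, 0, 0, 0, 0], [0, 0, 0, 0, 0, 0], [0, 0, 0, 0, 0, 0]]
  grip: -1

```text
time_s: 45.95
position: [0.4247, -0.0705, 0.0272]
tool_rot: [[-0.923, 0.385, 0.002], [0.385, 0.923, -0.001], [-0.003, -0.0, -1.0]]
ft_force: [-0.9, -0.1, 5.0]
grip_width: 0.0367
```

jog_arm:
  plan:
    - [[0, 0, -0.3, 0, 0, 0], [0, 0, -0.6, 0, 0, 0], [0, 0, -0.8, 0, 0, 0], [0, 0, -0.7, 0, 0, 0], [0, 0, 0, 0, 0, 0]]

```text
time_s: 46.45
position: [0.4257, -0.0708, 0.1257]
tool_rot: [[-0.923, 0.385, 0.007], [0.385, 0.923, -0.003], [-0.008, -0.0, -1.0]]
ft_force: [-0.4, -1.1, -0.1]
grip_width: 0.0368
```

```bash
python3 - <<'E'
from h import *
s=st(); units([.4525,-.3452,.026])
E
```

```text
46.45 [ 0.4257 -0.0708  0.1257] [[-0.923, 0.385, 0.007], [0.385, 0.923, -0.003], [-0.008, -0.0, -1.0]] F [-0.4 -1.1 -0.1] w 0.036795652577434404
units to [0.4525, -0.3452, 0.026] [-3.26  -6.074  2.493]
```

jog_arm:
  plan:
    - [[-0.45, -0.84, 0, 0, 0, 0], [-0.47, -0.87, 0, 0, 0, 0], [-0.47, -0.87, 0, 0, 0, 0], [-0.47, -0.87, 0, 0, 0, 0], [-0.47, -0.87, 0, 0, 0, 0], [-0.47, -0.87, 0, 0, 0, 0], [-0.46, -0.88, 0, 0, 0, 0], [0, 0, 0.7, 0, 0, 0], [0, 0, 0.7, 0, 0, 0], [0, 0, 0, 0, 0, 0]]

```text
time_s: 47.45
position: [0.4493, -0.3431, 0.0627]
tool_rot: [[-0.922, 0.386, -0.005], [0.386, 0.922, 0.006], [0.007, 0.003, -1.0]]
ft_force: [-0.8, 0.6, -0.5]
grip_width: 0.0365
```

```bash
python3 - <<'E'
from h import *
s=st(); units([.4525,-.3452,.0272])
im,d,i=snap('wrist','w27.png')
E
```

```text
47.45 [ 0.4493 -0.3431  0.0627] [[-0.922, 0.386, -0.005], [0.386, 0.922, 0.006], [0.007, 0.003, -1.0]] F [-0.8  0.6 -0.5] w 0.03654011292602624
units to [0.4525, -0.3452, 0.0272] [-0.095 -0.018  0.887]
```

View pics/w27.png

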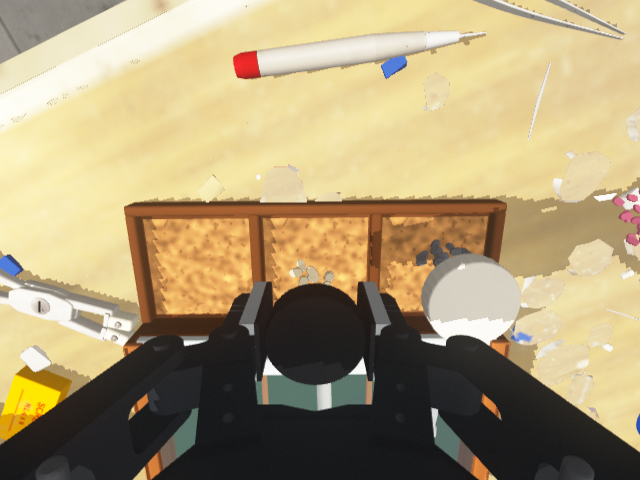

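jog_arm:
  plan:
    - [[0, 0, 0.35, 0, 0, 0], [0, 0, 0.25, 0, 0, 0], [0, 0, 0.12, 0, 0, 0], [0, 0, 0.05, 0, 0, 0], [0, 0, 0.03, 0, 0, 0], [0, 0, 0, 0, 0, 0], [0, 0, 0, 0, 0, 0]]

```text
time_s: 48.2
position: [0.451, -0.3446, 0.0345]
tool_rot: [[-0.923, 0.386, 0.0], [0.386, 0.923, -0.0], [-0.001, -0.0, -1.0]]
ft_force: [0.5, 0.2, 0.4]
grip_width: 0.0364
```

jog_arm:
  plan:
    - [[0, 0, 0.1, 0, 0, 0], [0, 0, 0.05, 0, 0, 0], [0, 0, 0.03, 0, 0, 0], [0, 0, 0.03, 0, 0, 0], [0, 0, 0, 0, 0, 0], [0, 0, 0, 0, 0, 0]]

```text
time_s: 48.8
position: [0.4509, -0.3445, 0.0272]
tool_rot: [[-0.923, 0.385, 0.001], [0.385, 0.923, -0.001], [-0.001, -0.001, -1.0]]
ft_force: [-3.8, 3.3, 15.5]
grip_width: 0.0366
```

jog_arm:
  plan:
    - [[0, 0, -0.03, 0, 0, 0], [0, 0, 0, 0, 0, 0]]

```text
time_s: 49.0
position: [0.451, -0.3446, 0.0273]
tool_rot: [[-0.923, 0.386, 0.001], [0.386, 0.923, -0.0], [-0.001, -0.0, -1.0]]
ft_force: [-0.8, 1.3, 5.8]
grip_width: 0.0366
```

jog_arm:
  plan:
    - [[0, 0, 0, 0, 0, 0], [0, 0, 0, 0, 0, 0], [0, 0, 0, 0, 0, 0], [0, 0, -0.4, 0, 0, 0], [0, 0, -0.7, 0, 0, 0], [0, 0, -0.8, 0, 0, 0], [0.3, 0, -0.9, 0, 0, 0], [0.3, 0, -0.9, 0, 0, 0], [0, 0, 0, 0, 0, 0], [0, 0, 0, 0, 0, 0]]
  grip: 0.22

```text
time_s: 50.0
position: [0.4287, -0.3352, 0.1752]
tool_rot: [[-0.923, 0.386, 0.001], [0.386, 0.923, -0.001], [-0.001, -0.0, -1.0]]
ft_force: [-0.5, -0.1, -0.6]
grip_width: 0.0524
```

```bash
python3 - <<'E'
from h import *
s=st()
im,d,i=snap('wrist','w28.png')
for q in('jar_black','jar_white'): meas('wrist',q,im,d,i)
im,d,i=snap('top','t9.png')
for q in('jar_black','jar_white','loupe'): meas('top',q,im,d,i)
im,d,i=snap('scene','s9.png')
for q in('jar_black','jar_white','loupe'): meas('scene',q,im,d,i)
E
```

```text
50.0 [ 0.4287 -0.3352  0.1752] [[-0.923, 0.386, 0.001], [0.386, 0.923, -0.001], [-0.001, -0.0, -1.0]] F [-0.5 -0.1 -0.6] w 0.05241519337406648
jar_black 0.83 [289.0, 225.0, 335.0, 280.0] ztop 0.0576 ctr [ 0.4504 -0.3452  0.0527] ext [0.035 0.034 0.011] med [ 0.4489 -0.3451  0.0564]
jar_white 0.93 [510.0, 192.0, 579.0, 246.0] ztop 0.0575 ctr [ 0.4922 -0.173   0.0521] ext [0.038 0.038 0.012] med [ 0.4904 -0.1733  0.0562]
jar_white 0.84 [376.0, 224.0, 436.0, 286.0] ztop 0.0635 ctr [ 0.4763 -0.2807  0.0583] ext [0.038 0.038 0.011] med [ 0.4736 -0.2807  0.0624]
jar_white 0.6 [380.0, 261.0, 388.0, 267.0] ztop 0.0678 ctr [ 0.489  -0.2703  0.0648] ext [0.013 0.017 0.007] med [ 0.4897 -0.2698  0.0646]
loupe 0.51 [318.0, 178.0, 335.0, 200.0] ztop 0.0313 ctr [ 0.6561 -0.1643  0.0262] ext [0.029 0.027 0.013] med [ 0.65   -0.1637  0.0127]
loupe 0.5 [216.0, 307.0, 234.0, 324.0] ztop 0.0383 ctr [0.3938 0.0348 0.0338] ext [0.027 0.026 0.013] med [0.3928 0.0251 0.0218]
jar_black 0.58 [394.0, 297.0, 418.0, 328.0] ztop 0.0607 ctr [ 0.4508 -0.3437  0.0558] ext [0.035 0.035 0.012] med [ 0.4486 -0.344   0.0584]
jar_white 0.84 [311.0, 248.0, 331.0, 276.0] ztop 0.0608 ctr [ 0.4927 -0.1706  0.0557] ext [0.039 0.039 0.012] med [ 0.4899 -0.1698  0.0586]
jar_white 0.58 [364.0, 269.0, 386.0, 297.0] ztop 0.0669 ctr [ 0.4774 -0.2786  0.0619] ext [0.04  0.038 0.012] med [ 0.4742 -0.2786  0.0648]
loupe 0.75 [195.0, 258.0, 213.0, 278.0] ztop 0.0373 ctr [0.3941 0.0366 0.0323] ext [0.027 0.028 0.014] med [0.3916 0.0337 0.0237]
loupe 0.58 [347.0, 204.0, 362.0, 226.0] ztop 0.0305 ctr [ 0.657  -0.1642  0.0259] ext [0.029 0.027 0.014] med [ 0.6479 -0.1653  0.0179]
loupe 0.5 [382.0, 248.0, 508.0, 337.0] ztop 0.0413 ctr [ 0.5324 -0.3806  0.04  ] ext [0.146 0.199 0.021] med [ 0.5314 -0.4005  0.0315]
```

View pics/w28.png

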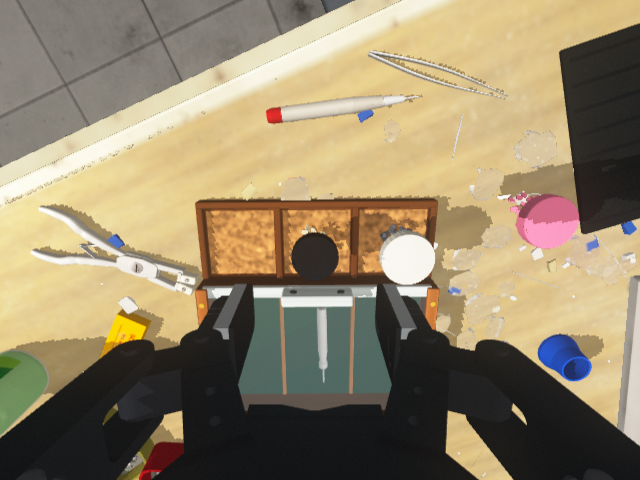

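View pics/s9.png

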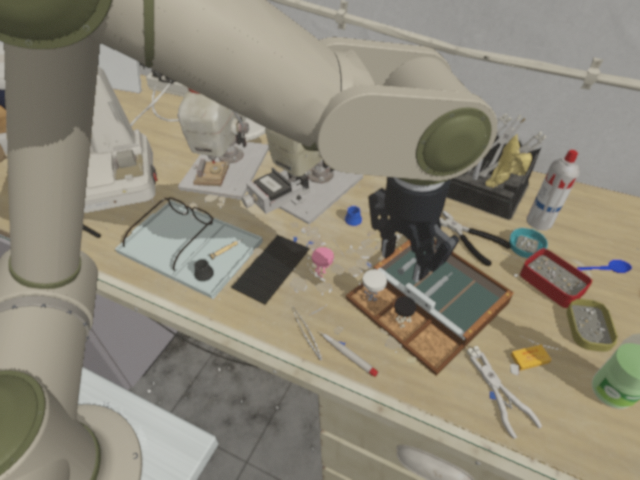

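All in place: both jars stand in their compartments, the cover bar is at its starting place, the loupe and driver are in the bay, and the gripper is clear. Handing in.

```bash
python3 - <<'E'
from h import *
print(close_job()); st()
E
```

```text
the job is handed in; nothing more can be done
None
the job is handed in; nothing more can be done
```

The job is done and handed in after about 50 s of the 141 s allowed; the system gave no verdict.

I stood both jars on the mat and put the loupe upright in the tray's bay. I then pulled the cover open by its bar, laid the gold driver in the bay, pushed the cover shut until it met its stop (about 11 N), and put each jar back.

**Jars:** each is upright in its own compartment, measured about 2 mm from where it started. The three cameras disagreed by 1–3 mm, which is well inside the 25 mm limit.

**Bay:** the loupe stands at tray (-0.046, -0.07) and the driver lies at about (0.018, -0.072), the two apart from each other.

**Cover:** after closing, the bar measured x ≈ -0.029 in the organiser's frame, which is the shut position.

**Other drivers:** I never touched the silver and steel drivers. I did not measure their positions again at the end.

**Networks:** they sometimes mixed up the loupe, the jars and the pink and blue look-alikes, so I chose by colour and position. Nothing was knocked over and no check failed.

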